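Park the key machine's sprung carriage on its latch

ROBOT

A 6-joint arm with a two-finger parallel gripper is mounted at the origin on the work surface. World frame = base frame: x ahead of the robot, y to its left, z up, the work surface at z = 0. Lengths are in m, angles in rad, forces in N, time in s.
With the tool pointing down it reaches from about 0.4 to 0.825 m from the base axis. Payload 7 kg.
Tool frame: the origin (TCP) lies midway between the tips of the shut fingers; the grasp point (between the pads) lies 19 mm behind it (pinch_z is the distance from the TCP to the grasp point, in m); x points along the fingers, y is the direction in which the jaws open and shut, and the axes are right-handed (so a half turn about x gives the same grasp; the last joint's range is limited). The gripper opens to 88 mm and grips with 3 to 60 N. Pads are 19 mm wide; open, the fingers measure 130 mm over their backs; the gripper's body (78 mm by 193 mm) begins 47 mm behind the grasp point.
Start: joints at [-0.863, 0.359, 0.012, 0, -1.224, -0.288], TCP at [0.275, -0.616, 0.227] pointing down, gripper open.
Joint ranges: [-3.07, 3.07], [-1.43, 2.12], [-1.02, 1.25], [-3.03, 1.67], [-3.05, -0], [-3.03, 3.03]. Speed limits (rad/s): [2.39, 2.39, 3.01, 3.14, 3.14, 3.14].

INTERFACE

Orientations are given as [roll, pitch, yaw] about the fixed x, y, z axes, in that order (R = Rz(yaw) Ry(pitch) Rx(roll)).
In Python, from bench import sense, capture, sign_off, find_in, masks_of, spot_point, pinch_z gives the robot as it stands.
- The arm moves only by the tool arm_command, never from a script. Its argument "series" is a list that holds one entry, the list of rows, each a list of 7 numbers: the turn, a rotation vector about the tool's x, y, z in degrees, then the shift along the tool's x, y, z in mm, then the closure, from -1 (fully open) to 1 (shut). In form: [[[ax, ay, az, tx, ty, tz, hand], ...]]. A call has 1 to 20 rows; each row shifts and turns the commanded pose from where the row before left it, along the tool's axes as they then stand; what a row does not reach is not made up. A row lasts 1/10 s, in which the tool goes at most 50 mm and 8.59 degrees, less where a joint would pass 70% of its speed; a pose out of reach is approached as far as the arm can. A call with a gripper value outside its range is refused whole. The fingers move at their own pace and stop on an object; "grip_force" is the grip in N (left out, the last holds). Time passes only in rows, so rows that do not move let the fingers close. It gives the time, the measured TCP pose, the force and the opening at its end, in the units of the state.
- sense(): the state, without advancing time (a new reading comes with each control period).
- capture(name): name is "side" or "top"; returns a dict with "frame" (420x560x3 uint8, blue, green, red), "mtx" (3x3 intrinsics, pixels), "distortion" ([k1, k2, p1, p2, k3] as OpenCV has them; the pictures are not rectified), "rvec" (rotation vector, rad) and "tvec" (3), from world to camera coordinates, as OpenCV has them. Camera axes: x right, y down, z forward; pixel columns grow to the right and rows downward; lengths in m; the calibration is good to about 2 mm. A picture is of the moment at which its call begins. There is no depth.
- sign_off(): hands the job in, once; it reports no verdict.
Trained networks look in the newest picture that a camera, given by its name, has taken for a name from the list of things; names that differ only in an ending like _2 or _b are one class to them, and where a whole thing is asked for, a point or a joint stands for the part that bears it (a point fixed in the world has none). Each returns a list of dicts, best first, with "confidence" (0 to 1); they miss things now and then, are a little off and sometimes report something else, mostly with a low value. They report only what shows in the picture. A call takes as long as a camera call.
- find_in(name, camera): "uv" ([column, row] in pixels, amid what is visible of it).
- masks_of(name, camera): "mask" (420x560 bool, what is visible of it) and "uv" ([column, row] in pixels, amid what is visible of it).
- spot_point(name, camera): "uv" ([column, row] in pixels: a listed point, or the origin of a listed thing).
The state is a dict: "clock": time; "joints": joint angles; "joint_vel": joint speeds; "joint_torque": joint torques, N m; "eef_pos": TCP position; "tcp_rot": TCP orientation; "contact_force": force on the tool from outside, world axes, zero at the start; "wrist_torque": the same for the moment, N m; "finger_gap": finger opening in m.
Only numpy, scipy, OpenCV 4.12 (cv2) and the standard library are available. Lean on these libraries where they do the work, as an engineer would, in place of code of your own. Each camera call takes 0.05 s, during which the arm holds its last target.

TASK

Park the key-cutting machine's carriage so that a blank can be loaded: press the cross rod down against its spring until you feel the rubber stop, without forcing it, and while you hold it there push the latch bolt fully across by its thumb tab. Then let go, so that the bolt alone keeps the carriage down; do not knock the lamp above the rod and leave the padlock, the screwdriver and the lock core where they lie.

Things in the scene. Friction and masses are not known exactly. Their poses are not given: they have to be found in the camera images.
- machine: bench key-cutting machine, fixed: grey base 330 x 290 x 30 mm, orange motor cover behind, cutter and spindle above the sprung carriage. Origin on the table under the machine; x points away from the operator (the machine's front is its -x side), y to the operator's left, z up. All x, y, z given with the other things are in this frame.
- hinge (a point): point on the carriage's hinge axis, which runs along y at x = 0, z = 127 mm. At rest the carriage's arm slopes up from here to the rod by 0.25 rad; on the stop it slopes down by 0.30 to 0.40 rad.
- rod (a point): point on the axis of the carriage's cross rod in a slippery white nylon sleeve, 12 mm thick, along y from -91 to +28 mm; the point is at y = -40 mm, 110 mm from the hinge axis, and moves with the carriage (rest: x = -107, z = 154 mm; on the stop: x = -101 to -105 mm). The free stretch to press on is y = -75 mm up to the thumb tab.
- carriage (a joint): carriage angle (rad): 0 at rest, up near the cutter; grows as the rod is pressed down; 0.55 to 0.65 on the rubber stop, which gives 1 to 2 mm. The spring pushes back with about 5 N at the rod at rest, 10 N at the stop. Latched, the rod rises about 3 mm from the stop until its lug bears under the bolt's tongue; the tongue passes over the lug only while the rod is within about 2.5 mm of the stop.
- stop_mid (a point): middle of the range in which the rubber stop may halt the carriage (x = -100, y = 80, z = 90 mm). Stop and bolt sit on one latch block that the shop has set anywhere in a 10 mm range of height: on the stop, the rod's axis is 84 to 94 mm above the table. The point does not follow the setting, which is not given and must be felt.
- tab_home (a point): where the thumb tab of the latch bolt stands when the bolt is open (does not move with it): a steel plate 8 mm thick in y centred on y = 0, x from -150 to -119 mm, 12 mm in front of the pressed rod, its top 45 mm above the axis of the rod on its stop. The point is 90 mm above the table. Push the tab to +y.
- bolt (a joint): travel of the latch bolt (m) to +y: 0 open (starts 0 to 0.004), 0.028 fully across at its end stop. Friction about 2 N, no spring: it stays where it is left. Its foot runs 20 mm or more below the pressed rod's axis, at x below -126 mm; its tongue, x -150 to -88 mm, is at y = 33 to 58 mm when open, top 6 mm above that axis.
- lamp: slim aluminium lamp bar fixed over the rod: x from -110 to -80, y from -110 to +90, z from 210 to 234 mm; origin = the machine's origin. It bars the way for a tool pointing straight down on the rod: come from the front, leaning 30 to 45 degrees, the tip pointing away from the operator and down.
- padlock: brass padlock 45 x 50 x 22 mm with a steel shackle, lying loose on the table left of the machine; origin under the brass body. Leave alone.
- screwdriver: screwdriver lying loose on the table right of the machine; leave alone.
- lock_core: brass lock core standing on the table in front of the machine to the left: 28 mm thick, 36 mm tall, with a 40 mm foot flange; origin under its centre. Leave alone.

How it is judged:
On the way, in this order (a step that is already met when the one before it is completed fails the run):
1. the carriage is wound down and held with the bolt still open (value of joint carriage above 0.5 rad and value of joint bolt below 0.012 m), for 0.1 s.
2. the bolt is pushed across over the held carriage (value of joint carriage above 0.5 rad and value of joint bolt above 0.022 m), for 0.1 s.
At the end, for the whole second after the job is handed in: the carriage is down and at rest (angle above 0.5 rad), kept there by the bolt alone, which is across by more than 22 of its 28 mm (all of step 2 and velocity of joint carriage between -0.05 and 0.05 rad/s); the robot touches nothing.
It fails at once if the machine is forced: more than 50 N between the robot and the machine (contact force between any of the fingers, the arm and machine above 50 N).
It fails at once if the lamp is knocked (more than 5 N) (contact force between any of the fingers, the arm and lamp above 5 N).
It fails at once if the padlock, screwdriver or lock core is moved by more than 20 mm (distance of any of padlock, screwdriver, lock_core from where it was at the start of the episode above 0.02 m).
It also fails if it takes over 35 s, if anything falls off the work surface, if the arm or the gripper's body presses on something with over 40 N, if the wrist force passes 120 N, or if a joint passes its speed limit or range.

## Working session

There is one attempt and no reset: what is moved stays moved. The work goes in short steps, Python scripts to look and compute and a tool call to move; the robot and the scene stay as the last step left them, time stands still between calls to the robot, and variables do not carry over. Pictures are saved under pics/ and viewed, and the job is handed in when it is done.

Besides the shell and the picture viewer there is one more tool, called after "Request:" by a JSON object that holds its "op" and its "data", one argument or row to a line. arm_command: Moves the arm, as the interface text tells. Its arguments: {"type":"object","properties":{"series":{"type":"array","items":{"type":"array","items":{"type":"array","items":{"type":"number"}}}},"grip_force":{"type":"number"}},"required":["series"]}

```bash
mkdir -p pics; ls; cat > h.py <<'E'
import numpy as np, cv2, json
from bench import *
def cam(name,fn=None):
    c=capture(name)
    if fn: cv2.imwrite('pics/'+fn,c['frame'])
    return c
def P(c):
    R=cv2.Rodrigues(np.array(c['rvec'],float))[0]; return np.hstack([R,np.array(c['tvec'],float).reshape(3,1)])
def und(c,uv):
    return cv2.undistortPoints(np.array(uv,float).reshape(1,1,2),np.array(c['mtx']),np.array(c['distortion'],float)).ravel()
def tri(c1,u1,c2,u2):
    X=cv2.triangulatePoints(P(c1),P(c2),und(c1,u1).reshape(2,1),und(c2,u2).reshape(2,1)).ravel(); return X[:3]/X[3]
def proj(c,X):
    return cv2.projectPoints(np.array(X,float).reshape(-1,1,3),np.array(c['rvec'],float),np.array(c['tvec'],float),np.array(c['mtx']),np.array(c['distortion'],float))[0].reshape(-1,2)
def onz(c,uv,z):
    M=P(c);R=M[:,:3];t=M[:,3];d=R.T@np.r_[und(c,uv),1];o=-R.T@t
    return o+d*(z-o[2])/d[2]
E
python3 - <<'E'
from h import *
cs={n:cam(n,n+'0.png') for n in('side','top')}
for n,c in cs.items():
    print(n,'campos',-P(c)[:,:3].T@P(c)[:,3])
for k in ['machine','hinge','rod','stop_mid','tab_home','lamp','padlock','screwdriver','lock_core']:
    r={n:spot_point(k,n) for n in cs}
    print(k,{n:[(np.round(q['uv'],1).tolist(),round(q['confidence'],2)) for q in v[:2]] for n,v in r.items()}, end=' ')
    if all(r.values()): 
        X=tri(cs['side'],r['side'][0]['uv'],cs['top'],r['top'][0]['uv']);print(X.round(4), [np.round(proj(cs[n],X)[0]-r[n][0]['uv'],1) for n in cs])
    else: print()
s=sense();print({k:np.round(v,3).tolist() for k,v in s.items()})
E
```

```text
pics
side campos [0.31233405 0.58036867 0.57486056]
top campos [0.42283108 0.01978451 0.96544912]
machine {'side': [([228.3, 248.5], 0.67)], 'top': [([277.0, 175.0], 0.82)]} [0.6978 0.0293 0.0019] [array([1.1, 0.3]), array([-0.4, -0.9])]
hinge {'side': [([224.1, 201.3], 0.84)], 'top': [([274.4, 160.7], 0.91)]} [0.6932 0.0334 0.1307] [array([1.1, 0.3]), array([-0.4, -1. ])]
rod {'side': [([279.5, 184.9], 0.73)], 'top': [([301.0, 196.8], 0.94)]} [ 0.6015 -0.0218  0.1629] [array([-1. , -0.2]), array([0.3, 0.9])]
stop_mid {'side': [([265.1, 255.9], 0.95)], 'top': [([250.3, 216.2], 0.72)]} [0.5793 0.088  0.074 ] [array([-0.7, -0.2]), array([0.2, 0.6])]
tab_home {'side': [([291.1, 225.7], 0.6)], 'top': [([286.1, 222.8], 0.92)]} [0.5606 0.0088 0.0959] [array([-0.3, -0.1]), array([0.1, 0.2])]
lamp {'side': [([316.1, 299.3], 0.4)], 'top': []} 
padlock {'side': [([255.1, 339.6], 0.83), ([291.7, 228.1], 0.31)], 'top': [([206.8, 244.0], 0.96)]} [ 0.5348  0.2026 -0.0124] [array([3.5, 0.7]), array([-0.8, -2.4])]
screwdriver {'side': [([307.5, 200.3], 0.82), ([290.2, 227.4], 0.24)], 'top': [([375.2, 202.2], 0.77)]} [ 0.6167 -0.2097  0.0084] [array([-2.3, -0.5]), array([0.7, 2.4])]
lock_core {'side': [([316.7, 298.8], 0.65)], 'top': [([255.4, 266.2], 0.66)]} [0.4735 0.082  0.0008] [array([0.1, 0. ]), array([-0. , -0.1])]
{'clock': 1.0, 'joints': [-0.863, 0.359, 0.012, 0.0, -1.224, -0.288], 'joint_vel': [0.001, -0.001, 0.001, -0.002, -0.001, 0.002], 'joint_torque': [0.0, -58.239, 29.33, 7.002, 0.012, 0.0], 'eef_pos': [0.275, -0.616, 0.227], 'tcp_rot': [-1.34, 1.571, -0.921], 'contact_force': [0.241, -1.016, -0.363], 'wrist_torque': [0.01, 0.011, 0.013], 'finger_gap': 0.088}
```

View pics/side0.png

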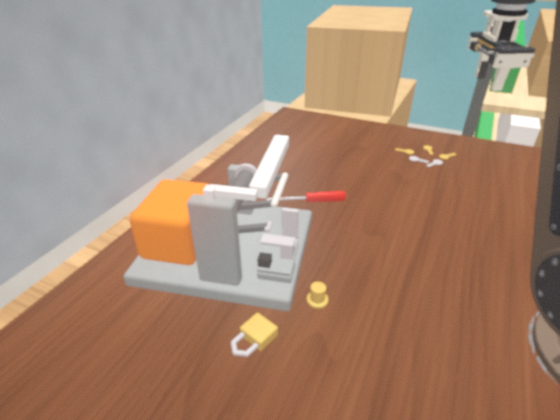

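View pics/top0.png

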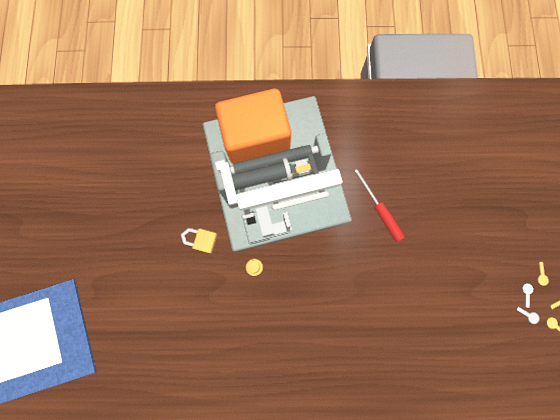

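The side picture shows the machine yawed slightly, with the lamp bar from about (268,190) to (285,140), the rod around (280,188) and the tab around (291,215). The top picture shows the rod around (300,200) and the tab around (286,222). Next I'll fit the machine pose and overlay it on both pictures.

```bash
cat > fit.py <<'E'
from h import *
from scipy.optimize import least_squares
cs={n:cam(n) for n in('side','top')}
mod={'machine':(0,0,0),'rod':(-.1066,-.04,.1542),'stop_mid':(-.1,.08,.09),'tab_home':(-.1345,0,.09),'hinge':(0,0,.127)}
obs=[(n,k,np.array(r[0]['uv'])) for n in cs for k in mod for r in [spot_point(k,n)] if r]
def T(p,X):
    c,s=np.cos(p[2]),np.sin(p[2]);X=np.atleast_2d(X)
    return np.c_[p[0]+c*X[:,0]-s*X[:,1],p[1]+s*X[:,0]+c*X[:,1],X[:,2]]
def res(p): return np.concatenate([proj(cs[n],T(p,mod[k]))[0]-u for n,k,u in obs])
f=least_squares(res,[.698,.03,.2],loss='soft_l1');p=f.x
print(p.round(4),np.degrees(p[2]))
for (n,k,u),r in zip(obs,res(p).reshape(-1,2)): print(n,k,r.round(1))
np.save('p.npy',p)
E_=[]
box=lambda a,b,c,d,e,g:np.array([[x,y,z] for x in(a,b) for y in(c,d) for z in(e,g)])
L=box(-.11,-.08,-.11,.09,.21,.234); tab=box(-.15,-.119,-.004,.004,.07,.134)
for n in cs:
    im=cv2.resize(cs[n]['frame'],None,fx=4,fy=4,interpolation=cv2.INTER_CUBIC)
    def dr(B,col):
        q=proj(cs[n],T(p,B))
        for i in range(8):
            for b in(1,2,4):
                if not i&b: cv2.line(im,tuple(int(v*4+2) for v in q[i]),tuple(int(v*4+2) for v in q[i|b]),col,1)
    dr(L,(0,0,255));dr(tab,(0,160,0))
    q=proj(cs[n],T(p,[[-.1066,-.091,.154],[-.1066,.028,.154]]));cv2.line(im,*[tuple(int(v*4+2) for v in a) for a in q],(255,0,0),1)
    u=proj(cs[n],T(p,[-.1,-.02,.13]))[0]*4
    x,y=int(u[0])-300,int(u[1])-250
    cv2.imwrite('pics/ov_%s.png'%n,im[max(y,0):y+500,max(x,0):x+600])
E
python3 fit.py
```

```text
[0.696  0.0319 0.1841] 10.548947107264178
side machine [1.  1.5]
side rod [1.1 2.1]
side stop_mid [-4.3 -1. ]
side tab_home [ 1.  -0.4]
side hinge [-65.8 -22.8]
top machine [-1.1  3.2]
top rod [ 0.6 -0.6]
top stop_mid [-1.8  0.4]
top tab_home [0.8 0.3]
top hinge [ 0.1 -3.3]
```

View pics/ov_side.png

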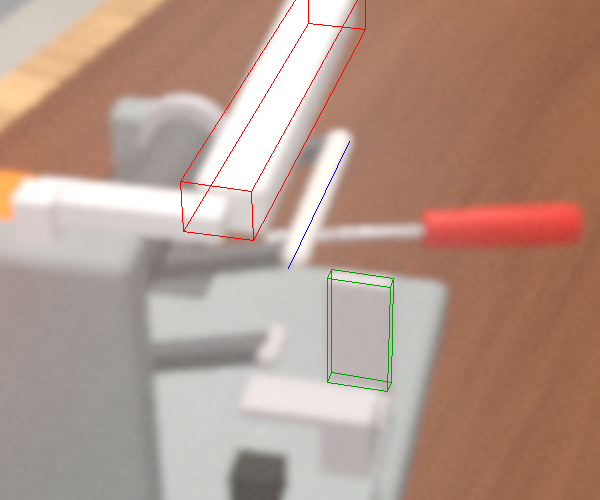

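View pics/ov_top.png

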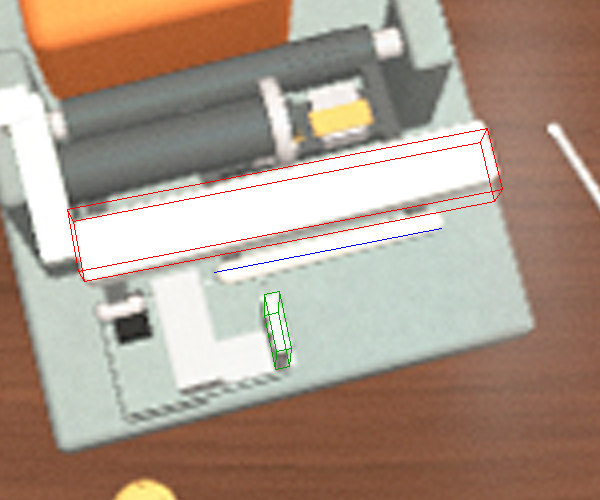

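```bash
cat >> fit.py <<'E'
E
python3 - <<'E'
s=open('fit.py').read()
a,b=s.split("f=least_squares")
add='''
p0=np.load('p.npy')
mod.pop('hinge');obs=[o for o in obs if o[1]!='hinge']
mod['re1']=(-.1066,.028,.154);mod['re2']=(-.1066,-.091,.154)
def off(n):
    u=proj(cs[n],T(p0,[-.1,-.02,.13]))[0]*4
    return np.array([max(int(u[0])-300,0),max(int(u[1])-250,0)])
picks={'side':[(294,265),(341,134)],'top':[(219,276),(440,223)]}
for n in cs:
    for k,q in zip(('re1','re2'),picks[n]): obs+= [(n,k,(np.array(q)+off(n)-1.5)/4)]*2
for k in('re1','re2'):
    o={n:u for n,kk,u in obs if kk==k}; print(k,tri(cs['side'],o['side'],cs['top'],o['top']).round(4))
'''
open('fit2.py','w').write(a+add+"f=least_squares"+b.replace("ov_","ov2_"))
E
python3 fit2.py
```

```text
re1 [0.5841 0.0372 0.1544]
re2 [ 0.6106 -0.0757  0.1582]
[0.6941 0.0363 0.2416] 13.844185831611028
side machine [-87.1 -47.5]
side rod [-0.1  5.5]
side stop_mid [-2.2 -1.7]
side tab_home [ 1.4 -0.6]
top machine [0.2 3.1]
top rod [0.4 0.7]
top stop_mid [-1.   1.6]
top tab_home [ 2.4 -0.1]
side re1 [-0.1  0.4]
side re1 [-0.1  0.4]
side re2 [0.1 1.3]
side re2 [0.1 1.3]
top re1 [-0.4  0.1]
top re1 [-0.4  0.1]
top re2 [ 0.5 -0.9]
top re2 [ 0.5 -0.9]
```

```bash
python3 -c "
import cv2,numpy as np
a=cv2.imread('pics/ov2_side.png');b=cv2.imread('pics/ov2_top.png')
cv2.imwrite('pics/ov2.png',np.hstack([a[:,100:500],b[:,100:500]]))"
```

```text
(no output)
```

View pics/ov2.png

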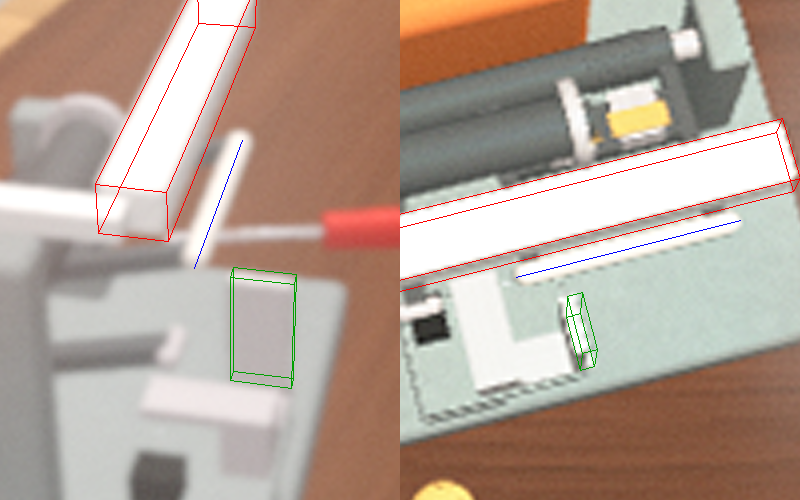

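View pics/ov2_top.png

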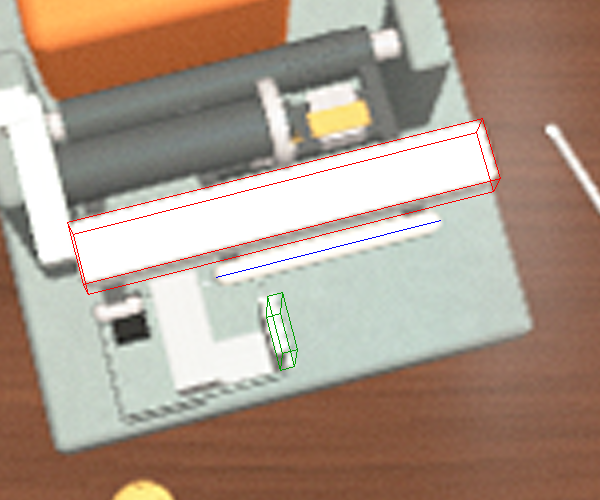

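```bash
cat > plan.py <<'E'
from h import *
from scipy.spatial.transform import Rotation as Ro
X0,Y0,A=0.6943,0.0360,0.237
def w(m): 
    c,s=np.cos(A),np.sin(A);m=np.array(m,float);return np.array([X0+c*m[0]-s*m[1],Y0+s*m[0]+c*m[1],m[2]])
def m_(x):
    c,s=np.cos(A),np.sin(A);d=np.array(x)-[X0,Y0,0];return np.array([c*d[0]+s*d[1],-s*d[0]+c*d[1],d[2]])
def Rt(lean,sg):
    l=np.radians(lean);Rz=Ro.from_euler('z',A).as_matrix()
    x=Rz@[np.sin(l),0,-np.cos(l)];y=Rz@[0,sg,0];return np.c_[x,y,np.cross(x,y)]
def cur():
    s=sense();return s,np.array(s['eef_pos']),Ro.from_euler('xyz',s['tcp_rot']).as_matrix()
def rv(R,Rg): return np.degrees(Ro.from_matrix(R.T@Rg).as_rotvec())
E
python3 - <<'E'
from plan import *
s,p,R=cur();print(R.round(2))
for sg in(1,-1):
    v=rv(R,Rt(40,sg));print(sg,v.round(2),np.linalg.norm(v))
g=w([-.111-.064,-.042,.159+.077]);print('goal',g,'shift in goal tool axes', {sg:((Rt(40,sg).T@(g-p))*1000).round(1) for sg in(1,-1)})
E
```

```text
[[-0.   -0.41  0.91]
 [ 0.    0.91  0.41]
 [-1.    0.   -0.  ]]
1 [ 10.05 -39.89  -3.66] 41.295625731462295
-1 [-159.82    5.33  -58.17] 170.15693222754007
goal [ 0.5340529  -0.04591378  0.236     ] shift in goal tool axes {1: array([240.7, 493.7, 301.5]), -1: array([ 240.7, -493.7, -301.5])}
```

Request:
{"op": "arm_command", "data": {
  "series": [
    [[2.01, -7.98, -0.73, 0, 0, 0, 1], [2.01, -7.98, -0.73, 0, 0, 0, 1], [2.01, -7.98, -0.73, 0, 0, 0, 1], [2.01, -7.98, -0.73, 0, 0, 0, 1], [2.01, -7.98, -0.73, 0, 0, 0, 1], [0, 0, 0, 0, 0, 0, 1]]
  ],
  "grip_force": 10
}}

```text
clock: 2.8
eef_pos: [0.2713, -0.6172, 0.2241]
tcp_rot: [0.008, 0.868, 0.235]
contact_force: [-0.4, 0.3, -0.7]
finger_gap: 0.0455
```

```bash
python3 - <<'E'
from plan import *
s,p,R=cur();print(s['clock'],s['joints'],p,s['finger_gap'],s['contact_force'],rv(R,Rt(40,1)).round(2))
g=w([-.111-.064,-.042,.159+.077]);print((R.T@(g-p)*1000).round(1))
E
```

```text
2.8 [-1.30594177  0.41316662  0.16366009 -0.72143155 -1.36241131  0.13378478] [ 0.27129643 -0.61723185  0.22412166] 0.04552198095670573 [-0.43277643  0.33244302 -0.66374563] [-0.5   0.27  0.06]
[242.2 496.6 300.5]
```

Request:
{"op": "arm_command", "data": {
  "series": [
    [[0, 0, 0, 12.1, 24.8, 15, 1], [0, 0, 0, 12.1, 24.8, 15, 1], [0, 0, 0, 12.1, 24.8, 15, 1], [0, 0, 0, 12.1, 24.8, 15, 1], [0, 0, 0, 12.1, 24.8, 15, 1], [0, 0, 0, 12.1, 24.8, 15, 1], [0, 0, 0, 12.1, 24.8, 15, 1], [0, 0, 0, 12.1, 24.8, 15, 1], [0, 0, 0, 12.1, 24.8, 15, 1], [0, 0, 0, 12.1, 24.8, 15, 1], [0, 0, 0, 12.1, 24.8, 15, 1], [0, 0, 0, 12.1, 24.8, 15, 1], [0, 0, 0, 12.1, 24.8, 15, 1], [0, 0, 0, 12.1, 24.8, 15, 1], [0, 0, 0, 12.1, 24.8, 15, 1], [0, 0, 0, 12.1, 24.8, 15, 1], [0, 0, 0, 12.1, 24.8, 15, 1], [0, 0, 0, 12.1, 24.8, 15, 1], [0, 0, 0, 12.1, 24.8, 15, 1], [0, 0, 0, 0, 0, 0, 1]]
  ]
}}

```text
clock: 4.8
eef_pos: [0.5155, -0.0825, 0.2333]
tcp_rot: [-0.004, 0.875, 0.235]
contact_force: [-0.2, -0.1, -0.5]
finger_gap: 0.0005
```

```bash
python3 - <<'E'
from plan import *
s,p,R=cur();print(s['clock'],s['joints'].round(2),p,m_(p).round(4),s['finger_gap'],s['contact_force'],rv(R,Rt(40,1)).round(2))
for n in('side','top'):
    c=cam(n)
    im=cv2.resize(c['frame'],None,fx=3,fy=3,interpolation=cv2.INTER_CUBIC)
    q=proj(c,p)[0]*3;cv2.circle(im,(int(q[0]),int(q[1])),4,(0,0,255),1)
    u=proj(c,w([-.12,-.04,.15]))[0]*3;x,y=int(u[0])-200,max(int(u[1])-250,0)
    q=proj(c,w([-.1066,-.042,.154]))[0]*3;cv2.circle(im,(int(q[0]),int(q[1])),4,(255,0,0),1)
    cv2.imwrite('pics/a_%s.png'%n,im[y:y+500,x:x+400])
cv2.imwrite('pics/a.png',np.hstack([cv2.imread('pics/a_%s.png'%n) for n in('side','top')]))
g=w([-.111,-.042,.159]);print((R.T@(g-p)*1000).round(1))
E
```

```text
4.8 [ 0.2  -0.23 -0.79 -0.08 -0.31 -1.46] [ 0.51550049 -0.08249588  0.23329224] [-0.2016 -0.0732  0.2333] 0.0005435748125521924 [-0.2032012  -0.149757   -0.50886362] [ 0.17 -0.16  0.07]
[115.1  31.3  22.1]
```

View pics/a.png

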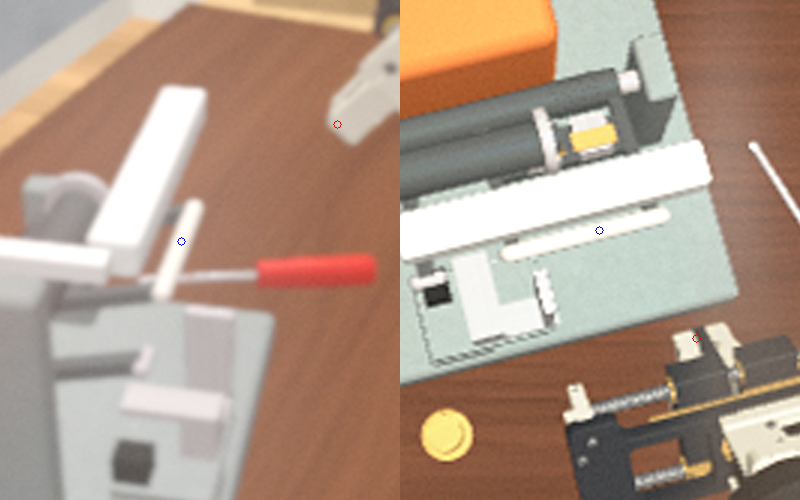

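Request:
{"op": "arm_command", "data": {
  "series": [
    [[0, 0, 0, 5, 8, 5.5, 1], [0, 0, 0, 5, 8, 5.5, 1], [0, 0, 0, 10, 8, 5.5, 1], [0, 0, 0, 15, 7.3, 5.6, 1], [0, 0, 0, 20, 0, 0, 1], [0, 0, 0, 20, 0, 0, 1], [0, 0, 0, 10, 0, 0, 1], [0, 0, 0, 0, 0, 0, 1], [0, 0, 0, 0, 0, 0, 1]]
  ]
}}

```text
clock: 5.8
eef_pos: [0.5784, -0.0449, 0.1847]
tcp_rot: [0.01, 0.881, 0.246]
contact_force: [0.2, 0.5, 0.6]
finger_gap: 0.0007
```

```bash
cat > look.py <<'E'
import sys
from plan import *
s,p,R=cur();print(s['clock'],s['joints'].round(2),p,'mach',(m_(p)*1000).round(1),s['finger_gap'],s['contact_force'],rv(R,Rt(40,1)).round(2))
t=sys.argv[1]
for n in('side','top'):
    c=cam(n)
    im=cv2.resize(c['frame'],None,fx=4,fy=4,interpolation=cv2.INTER_CUBIC)
    q=proj(c,p)[0]*4+1.5;cv2.circle(im,(int(q[0]),int(q[1])),4,(0,0,255),1)
    u=proj(c,w([-.12,-.04,.15]))[0]*4;x,y=int(u[0])-200,max(int(u[1])-250,0)
    cv2.imwrite('pics/x.png',im[y:y+500,x:x+400])
    if n=='side': a=im[y:y+500,x:x+400].copy()
cv2.imwrite('pics/%s.png'%t,np.hstack([a,im[y:y+500,x:x+400]]))
g=w([-.111,-.042,.159]);print('to rest contact',(R.T@(g-p)*1000).round(1))
E
python3 look.py b
```

```text
5.8 [ 0.25 -0.04 -0.92  0.27 -0.   -1.85] [ 0.57837891 -0.04493535  0.18468045] mach [-131.7  -51.5  184.7] 0.0007097407886023103 [0.23235598 0.45041522 0.58470069] [-0.16 -0.46 -0.32]
to rest contact [33.   9.3 -0.4]
```

View pics/b.png

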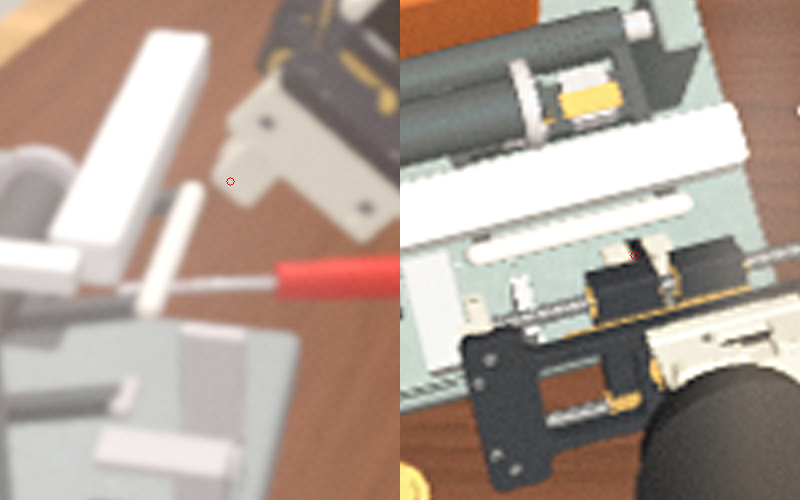

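The arm is near its wrist singularity: j5 is about 0, which is its range limit, and j3 is close to its limit too. Before going further I'll fit a kinematic model to see which leans and configurations can reach the whole press.

```bash
cat > kin.py <<'E'
from plan import *
from scipy.optimize import least_squares
def Rx(a):return Ro.from_euler('x',a).as_matrix()
def Ry(a):return Ro.from_euler('y',a).as_matrix()
def Rz(a):return Ro.from_euler('z',a).as_matrix()
def fk(q,k):
    a,h,L1,L2,e,L3=k
    R=Rz(q[0]);p=R@[a,0,h];R=R@Ry(q[1]);p=p+R@[0,0,L1];R=R@Ry(-q[2]);p=p+R@[L2,0,e]
    R=R@Rx(q[3])@Ry(-q[4]);p=p+R@[L3,0,0];R=R@Rx(q[5]);return p,R
D=[([-0.863,0.359,0.012,0,-1.224,-0.288],[.275,-.616,.227]),
([-1.30594177,0.41316662,0.16366009,-0.72143155,-1.36241131,0.13378478],[0.27129643,-0.61723185,0.22412166])]
E
python3 - <<'E'
from kin import *
s,p,R=cur();q=np.array(s['joints']);print(q.round(4),p,s['clock'])
D.append((q,p))
D.append(([0.2,-0.23,-0.79,-0.08,-0.31,-1.46],[0.5155,-0.0825,0.23329]))
for qq,pp in D[:2]+D[2:3]: print(Ro.from_matrix(fk(qq,[0]*6)[1]).as_euler('xyz'))
print(s['tcp_rot'])
f=least_squares(lambda k:np.concatenate([(fk(q,k)[0]-p)*(1 if i<3 else .3) for i,(q,p) in enumerate(D)]),[0,.3,.4,.4,0,.25])
print(f.x.round(4),(f.fun*1000).round(1))
E
```

```text
[ 0.2479 -0.046  -0.9229  0.2723 -0.0032 -1.8538] [ 0.57794945 -0.04462591  0.18496002] 5.9
[2.85359265 1.57059265 2.27859265]
[-1.57833586  0.86786932 -2.84722197]
[-1.58046313  0.88002908  0.2492303 ]
[0.0096668  0.88002908 0.24652653]
[ 0.5638 -0.1     0.1348  0.0199  0.0867 -0.1423] [153.7 115.   16.3 -10.8   8.3 -13.  -48.3 178.5  -0.5  -6.6  55.8  -9.2]
```

```bash
python3 - <<'E'
from kin import *
import itertools,kin
q2,q3=D[1][0],sense()['joints']
for s4,s6,s1 in itertools.product((1,-1),(1,-1),(1,-1)):
  for off in (0,np.pi/2,-np.pi/2,np.pi):
    def RR(q): return Rz(s1*q[0])@Ry(q[1]-q[2])@Rx(s4*q[3])@Ry(-q[4])@Rx(s6*q[5]+off)
    T=[Ro.from_euler('xyz',[-1.34,1.571,-.921]),Ro.from_euler('xyz',[.008,.868,.235]),Ro.from_euler('xyz',sense()['tcp_rot'])]
    e=[np.degrees((Ro.from_matrix(RR(q)).inv()*t).magnitude()) for q,t in zip((D[0][0],q2,q3),T)]
    if sum(e)<150:print(s4,s6,s1,off,np.round(e,1))
E
```

```text
1 1 -1 1.5707963267948966 [48.1 26.3 27.4]
1 -1 1 -1.5707963267948966 [ 0.  82.7 31.2]
-1 -1 1 -1.5707963267948966 [0. 0. 0.]
```

```bash
cat > kin2.py <<'E'
from kin import *
def fk(q,k):
    a,h,L1,L2,e,L3=k
    R=Rz(q[0]);p=R@[a,0,h];R=R@Ry(q[1]);p=p+R@[0,0,L1];R=R@Ry(-q[2]);p=p+R@[L2,0,e]
    R=R@Rx(-q[3])@Ry(-q[4]);p=p+R@[L3,0,0];R=R@Rx(-q[5]-np.pi/2);return p,R
LO=np.array([-3.07,-1.43,-1.02,-3.03,-3.05,-3.03]);HI=np.array([3.07,2.12,1.25,1.67,0,3.03])
E
python3 - <<'E'
from kin2 import *
s,p,R=cur();D.append((np.array(s['joints']),p));D.append(([0.2,-0.23,-0.79,-0.08,-0.31,-1.46],[0.5155,-0.0825,0.23329]))
best=None
for x0 in ([0,.3,.4,.4,0,.25],[.1,.4,.3,.3,.05,.25],[0,.35,.5,.5,0,.3]):
    f=least_squares(lambda k:np.concatenate([np.r_[(fk(q,k)[0]-p)*(1 if i<3 else .3)] for i,(q,p) in enumerate(D)]+[1e-3*(np.array(k)-x0)]),x0)
    print(f.x.round(4),(f.fun*1000).round(1),f.cost)
np.save('k.npy',f.x)
def ik(pg,Rg,x0):
    def r(q):
        P_,R_=fk(q,f.x);return np.r_[(P_-pg)*10,Ro.from_matrix(R_.T@Rg).as_rotvec()]
    return least_squares(r,np.clip(x0,LO+1e-3,HI-1e-3),bounds=(LO,HI))
base=np.array(s['joints'])
for lean in(25,30,35,40,45):
  for name,mp in (('rest',(-.107,.154)),('mid',(-.110,.125)),('stop',(-.1035,.089))):
    for y in (-.042,.008):
      l=np.radians(lean);pg=w([mp[0]-.006*np.sin(l),y,mp[1]+.006*np.cos(l)])
      out=[]
      for x0 in (np.r_[base[:3],0,-.3,-1.5],np.r_[base[:3],-2.9,-.3,1.4]):
        g=ik(pg,Rt(lean,1),x0);out.append((round(g.cost*1e4,2),g.x.round(2).tolist()))
      print(lean,name,y,out)
E
```

```text
[ 0.3369 -0.1334  0.4687  0.1215  0.0881  0.1418] [ 1.449e+02  1.253e+02 -2.180e+01 -8.200e+00 -2.900e+00  1.900e+01
 -4.350e+01  1.797e+02  3.500e+00 -1.630e+01  5.390e+01 -2.500e+00
  3.000e-01 -4.000e-01  1.000e-01 -3.000e-01  1.000e-01 -1.000e-01] 0.03749753672672113
[ 0.3369 -0.1333  0.4687  0.1216  0.0881  0.1418] [ 1.449e+02  1.253e+02 -2.180e+01 -8.200e+00 -2.900e+00  1.900e+01
 -4.350e+01  1.797e+02  3.500e+00 -1.630e+01  5.390e+01 -2.500e+00
  2.000e-01 -5.000e-01  2.000e-01 -2.000e-01  0.000e+00 -1.000e-01] 0.0374975422387592
[ 0.3369 -0.1334  0.4687  0.1215  0.0881  0.1418] [ 1.449e+02  1.253e+02 -2.180e+01 -8.200e+00 -2.900e+00  1.900e+01
 -4.350e+01  1.797e+02  3.500e+00 -1.630e+01  5.390e+01 -2.500e+00
  3.000e-01 -5.000e-01 -0.000e+00 -4.000e-01  1.000e-01 -2.000e-01] 0.03749759727834389
25 rest -0.042 [(np.float64(0.0), [-0.08, 0.13, -0.79, -0.53, -0.27, -0.77]), (np.float64(0.0), [-0.08, 0.13, -0.79, -0.53, -0.27, -0.77])]
25 rest 0.008 [(np.float64(0.0), [0.01, 0.1, -0.83, -0.43, -0.23, -0.94]), (np.float64(0.0), [0.01, 0.1, -0.83, -0.43, -0.23, -0.94])]
25 mid -0.
[... 3179 characters left out ...]
0.008 [(np.float64(39.98), [-0.01, 0.05, -1.02, -2.43, -0.26, 1.07]), (np.float64(39.98), [-0.01, 0.05, -1.02, -2.43, -0.26, 1.07])]
45 mid -0.042 [(np.float64(258.51), [-0.11, 0.12, -1.02, -2.15, -0.26, 0.88]), (np.float64(258.51), [-0.11, 0.12, -1.02, -2.15, -0.26, 0.88])]
45 mid 0.008 [(np.float64(354.25), [-0.01, 0.09, -1.02, -2.17, -0.19, 0.82]), (np.float64(354.25), [-0.01, 0.09, -1.02, -2.17, -0.19, 0.82])]
45 stop -0.042 [(np.float64(854.42), [-0.1, 0.2, -1.02, -1.96, -0.22, 0.71]), (np.float64(854.42), [-0.1, 0.2, -1.02, -1.96, -0.22, 0.71])]
45 stop 0.008 [(np.float64(1052.28), [-0.0, 0.17, -1.02, -1.88, -0.15, 0.54]), (np.float64(1052.28), [-0.0, 0.17, -1.02, -1.88, -0.15, 0.54])]
```

```bash
cat > kin2.py <<'E'
from kin import *
def fk(q,k):
    a,h,L1,L2,e,L3,d,d2=k
    R=Rz(q[0]);p=R@[a,d,h];R=R@Ry(q[1]);p=p+R@[0,0,L1];R=R@Ry(-q[2]);p=p+R@[L2,0,e]
    R=R@Rx(-q[3])@Ry(-q[4]);p=p+R@[L3,d2,0];R=R@Rx(-q[5]-np.pi/2);return p,R
LO=np.array([-3.07,-1.43,-1.02,-3.03,-3.05,-3.03]);HI=np.array([3.07,2.12,1.25,1.67,0,3.03])
E
python3 - <<'E'
from kin2 import *
s,p,R=cur();D.append((np.array(s['joints']),p));D.append(([0.2,-0.23,-0.79,-0.08,-0.31,-1.46],[0.5155,-0.0825,0.23329]))
for x0 in ([0,.3,.4,.4,0,.25,-.19,0],[.1,.4,.3,.3,.05,.25,-.1,-.1]):
    f=least_squares(lambda k:np.concatenate([np.r_[(fk(q,k)[0]-p)*(1 if i<3 else .3)] for i,(q,p) in enumerate(D)]+[1e-3*(np.array(k)-x0)]),x0)
    print(f.x.round(4),(f.fun*1000).round(1),f.cost)
E
```

```text
[-2.300e-03  1.911e-01  6.060e-01  4.630e-01  3.800e-03  3.777e-01
  6.000e-04 -1.924e-01] [ 0.1 -0.4 -0.2 -0.1  0.3 -0.  -0.1  0.1 -0.1  0.1  0.4  1.1 -0.  -0.1
  0.2  0.1  0.   0.1  0.2 -0.2] 9.394055211123181e-07
[-2.300e-03  1.911e-01  6.060e-01  4.630e-01  3.800e-03  3.777e-01
  6.000e-04 -1.924e-01] [ 0.1 -0.4 -0.2 -0.1  0.3 -0.  -0.1  0.1 -0.1  0.1  0.4  1.1 -0.1 -0.2
  0.3  0.2 -0.   0.1  0.1 -0.1] 9.711408534267106e-07
```

```bash
cat >> kin2.py <<'E'
K=np.array([-.0023,.1911,.606,.463,.0038,.3777,.0006,-.1924])
def ik(pg,Rg,x0):
    def r(q):
        P_,R_=fk(q,K);return np.r_[(P_-pg)*10,Ro.from_matrix(R_.T@Rg).as_rotvec()]
    return least_squares(r,np.clip(x0,LO+1e-3,HI-1e-3),bounds=(LO,HI))
E
python3 - <<'E'
from kin2 import *
base=np.array(sense()['joints'])
for lean in(25,30,35,40,45):
  for name,mp in (('rest',(-.107,.154)),('mid',(-.110,.125)),('stop',(-.1035,.089))):
    for y in (-.042,.008):
      l=np.radians(lean);pg=w([mp[0]-.006*np.sin(l),y,mp[1]+.006*np.cos(l)])
      for sg in(1,-1):
       sol=[]
       for x0 in [np.r_[a,0,-.8,b,-.5,c] for a in(-.5,.3) for b in(0,-1.5,-2.8,1.2) for c in(-1.6,0,1.6)]:
        g=ik(pg,Rt(lean,sg),x0)
        if g.cost<1e-8 and not any(np.abs(g.x-o).max()<.05 for o in sol): sol.append(g.x)
       print(lean,name,y,sg,[o.round(2).tolist() for o in sol])
E
```

```text
25 rest -0.042 1 [[0.29, 0.08, -0.64, 0.05, -0.42, -1.67]]
25 rest -0.042 -1 [[0.29, 0.08, -0.64, 0.05, -0.42, 1.47]]
25 rest 0.008 1 [[0.41, 0.05, -0.73, 0.2, -0.37, -1.91]]
25 rest 0.008 -1 [[0.41, 0.05, -0.73, 0.2, -0.37, 1.23]]
25 mid -0.042 1 [[0.29, 0.11, -0.69, 0.07, -0.34, -1.68]]
25 mid -0.042 -1 [[0.29, 0.11, -0.69, 0.07, -0.34, 1.46]]
25 mid 0.008 1 [[0.4, 0.09, -0.79, 0.26, -0.27, -1.97]]
25 mid 0.008 -1 [[0.4, 0.09, -0.79, 0.26, -0.27, 1.17]]
25 stop -0.042 1 [[0.29, 0.18, -0.73, 0.09, -0.23, -1.71]]
25 stop -0.042 -1 [[0.29, 0.18, -0.73, 0.09, -0.23, 1.43]]
25 stop 0.008 1 [[0.35, 0.15, -0.91, 0.54, -0.09, -2.21]]
25 stop 0.008 -1 [[0.35, 0.15, -0.91, 0.54, -0.09, 0.93]]
30 rest -0.042 1 [[0.29, 0.05, -0.73, 0.1, -0.27, -1.72]]
30 rest -0.042 -1 [[0.29, 0.05, -0.73, 0.1, -0.27, 1.42]]
30 rest 0.008 1 [[0.38, 0.02, -0.89, 0.45, -0.16, -2.14]]
30 rest 0.008 -1 [[0.38, 0.02, -0.89, 0.45, -0.16, 1.0]]
30 mid -0.042 1 [[0.29, 0.09, -0.8, 0.16, -0.16, -1.77]]
30 mid -0.042 -1 [[0.29, 0.09, -0.8, 0.16, -0.16, 1.37]]
30 mid 0.008 1 []
30 mid 0.008 -1 []
30 stop -0.042 1 []
30 s
[... 218 characters left out ...]
p -0.042 1 []
35 stop -0.042 -1 []
35 stop 0.008 1 []
35 stop 0.008 -1 []
40 rest -0.042 1 []
40 rest -0.042 -1 []
40 rest 0.008 1 []
40 rest 0.008 -1 []
40 mid -0.042 1 []
40 mid -0.042 -1 []
40 mid 0.008 1 []
40 mid 0.008 -1 []
40 stop -0.042 1 []
40 stop -0.042 -1 []
40 stop 0.008 1 []
40 stop 0.008 -1 []
45 rest -0.042 1 []
45 rest -0.042 -1 []
45 rest 0.008 1 []
45 rest 0.008 -1 []
45 mid -0.042 1 [[0.15, 0.09, -0.63, -0.73, -0.1, -0.77]]
45 mid -0.042 -1 [[0.15, 0.09, -0.63, -0.73, -0.1, 2.37]]
45 mid 0.008 1 []
45 mid 0.008 -1 []
45 stop -0.042 1 [[-0.02, 0.17, -0.54, -1.09, -0.2, -0.3]]
45 stop -0.042 -1 [[-0.02, 0.17, -0.54, -1.09, -0.2, 2.84]]
45 stop 0.008 1 []
45 stop 0.008 -1 []
```

```bash
cat > scan.py <<'E'
from kin2 import *
def RtG(lean,psi,comp):
    l,ps=np.radians([lean,psi]);Z=Rz(A)
    t=np.array([np.sin(l)*np.cos(ps),np.sin(l)*np.sin(ps),-np.cos(l)])
    y0=np.array([-np.sin(ps),np.cos(ps),0])
    y1=np.array([0,1,0])-t[1]*t;y1/=np.linalg.norm(y1)
    y=(1-comp)*y0+comp*y1;y/=np.linalg.norm(y)
    return Z@np.c_[t,y,np.cross(t,y)]
U=np.array([[-a,b,c] for a in np.linspace(.066,.22,8) for b in np.linspace(-.0965,.0965,15) for c in np.linspace(-.039,.039,9)])
def dbox(p,lo,hi): return np.linalg.norm(np.maximum(np.maximum(lo-p,p-hi),0),axis=1).min()
LL,LH=np.array([-.11,-.11,.21]),np.array([-.08,.09,.234])
def clear(pm,R):
    Rm=Rz(-A)@R; return dbox(pm+U@Rm.T,LL,LH)
def clear_tab(pm,R,zr,y):
    Rm=Rz(-A)@R; return dbox(pm+U@Rm.T,np.array([-.15,-.004+y,zr-.02]),np.array([-.119,.004+y,zr+.045]))
E
cat > s1.py <<'E'
from scan import *
for lean in(25,28,31,34,38,42):
  for psi in(-30,-20,-10,0,10,20,30):
   for comp in(0,1):
    R=RtG(lean,psi,comp);t=Rz(-A)@R[:,0]
    # seeds: normal and flipped
    for nm,x0 in(('n',np.r_[.3,.05,-.75,.1,-.3,-1.6]),('f',np.r_[-.4,.05,-.75,-2.8,-.3,1.4])):
      ok=True;m=9;res=[];x=x0
      cl=[]
      for mp,y in (((-.107,.154),-.042),((-.110,.125),-.042),((-.1035,.094),-.042),((-.1025,.084),-.042),((-.1025,.084),.012)):
        tn=np.array([t[0],0,t[2]]);tn/=np.linalg.norm(tn)
        pm=np.array([mp[0],y,mp[1]])-.006*tn
        g=ik(w(pm),R,x)
        if g.cost>1e-7: ok=False;break
        x=g.x;m=min(m,(x-LO).min(),(HI-x).min());res.append(x);cl.append(clear(pm,R));ct=clear_tab(pm,R,mp[1],.028 if y>0 else 0)
      if ok: print(lean,psi,comp,nm,'lim %.2f lampclear %s tab %.3f'%(m,np.round(cl,3),ct),res[0].round(2),res[-1].round(2))
E
timeout 500 python3 s1.py
```

```text
25 10 0 n lim 0.29 lampclear [0.    0.    0.    0.004 0.   ] tab 0.013 [ 0.22  0.1  -0.52 -0.16 -0.53 -1.25] [ 0.35  0.18 -0.67 -0.09 -0.29 -1.43]
25 10 1 n lim 0.29 lampclear [0.    0.    0.005 0.007 0.007] tab 0.013 [ 0.22  0.1  -0.52 -0.16 -0.53 -1.41] [ 0.35  0.18 -0.67 -0.09 -0.29 -1.59]
25 20 0 n lim 0.44 lampclear [0. 0. 0. 0. 0.] tab 0.014 [ 0.14  0.13 -0.42 -0.31 -0.64 -0.91] [ 0.26  0.2  -0.53 -0.32 -0.44 -0.98]
25 20 1 n lim 0.44 lampclear [0.    0.    0.002 0.005 0.005] tab 0.015 [ 0.14  0.13 -0.42 -0.31 -0.64 -1.23] [ 0.26  0.2  -0.53 -0.32 -0.44 -1.3 ]
25 30 0 n lim 0.57 lampclear [0. 0. 0. 0. 0.] tab 0.018 [ 0.08  0.17 -0.34 -0.4  -0.76 -0.64] [ 0.19  0.23 -0.44 -0.44 -0.57 -0.66]
25 30 1 n lim 0.57 lampclear [0.    0.    0.    0.001 0.001] tab 0.017 [ 0.08  0.17 -0.34 -0.4  -0.76 -1.12] [ 0.19  0.23 -0.44 -0.44 -0.57 -1.15]
28 10 0 n lim 0.23 lampclear [0.    0.    0.003 0.006 0.005] tab 0.012 [ 0.2   0.09 -0.54 -0.21 -0.47 -1.2 ] [ 0.35  0.17 -0.69 -0.14 -0.23 -1.38]
28 10 1 n lim 0.23 lampclear [0.    0.    0.01  0.013 0.013] tab 0.012 [ 0.2   0.09 -0.54 -0.21 -0.47
[... 6929 characters left out ...]
5 0.016 0.031 0.037 0.037] tab 0.012 [-0.11  0.12 -0.4  -0.84 -0.61 -0.54] [-0.05  0.21 -0.47 -1.02 -0.48 -0.37]
42 30 0 n lim 0.62 lampclear [0.    0.002 0.009 0.015 0.   ] tab 0.016 [-0.19  0.18 -0.32 -0.86 -0.8  -0.08] [-0.12  0.25 -0.4  -1.   -0.66  0.05]
42 30 0 f lim 0.62 lampclear [0.    0.002 0.009 0.015 0.   ] tab 0.016 [-0.19  0.18 -0.32 -0.86 -0.8  -0.08] [-0.12  0.25 -0.4  -1.   -0.66  0.05]
42 30 1 n lim 0.62 lampclear [0.    0.013 0.027 0.033 0.033] tab 0.015 [-0.19  0.18 -0.32 -0.86 -0.8  -0.49] [-0.12  0.25 -0.4  -1.   -0.66 -0.35]
42 30 1 f lim 0.62 lampclear [0.    0.013 0.027 0.033 0.033] tab 0.015 [-0.19  0.18 -0.32 -0.86 -0.8  -0.49] [-0.12  0.25 -0.4  -1.   -0.66 -0.35]
```

```bash
cat > s2.py <<'E'
from scan import *
s,p,R=cur();x=np.array(s['joints'])
Rg=RtG(43,10,1);t=Rz(-A)@Rg[:,0];print('t',t.round(3),'jaw',(Rz(-A)@Rg[:,1]).round(3))
pr=p-R[:,0]*.08
q1=ik(pr,R,np.r_[.2,-.2,-.8,0,-.3,-1.5]);print('retreat',pr,q1.cost,q1.x.round(2),fk(q1.x,K)[0])
v=rv(R,Rg);print('turn',v.round(2),np.linalg.norm(v))
x=q1.x
for f in np.linspace(0,1,7)[1:]:
    g=ik(pr,R@Ro.from_rotvec(np.radians(v)*f).as_matrix(),x);x=g.x;print(f,g.cost,x.round(2))
tn=np.array([t[0],0,t[2]]);tn/=np.linalg.norm(tn)
c=np.array([-.107,-.040,.154])-.006*tn
for d in(.06,.04,.02,0):
    pm=c-d*t;g=ik(w(pm),Rg,x);x=g.x;print('d',d,g.cost,x.round(2),clear(pm,Rg),(Rg.T@(w(pm)-pr)*1000).round(1))
E
python3 s2.py
```

```text
t [ 0.672  0.118 -0.731] jaw [-0.08   0.993  0.087]
retreat [ 0.52852019 -0.05706454  0.24662061] 1.9435385539513583e-27 [ 0.27 -0.23 -0.82  0.06 -0.29 -1.66] [ 0.52852019 -0.05706454  0.24662061]
turn [-0.32 -2.97  6.46] 7.114990631820612
0.16666666666666666 1.172673508764097e-24 [ 0.25 -0.22 -0.77 -0.06 -0.33 -1.53]
0.3333333333333333 3.605967754331434e-21 [ 0.21 -0.21 -0.72 -0.17 -0.36 -1.39]
0.5 1.8954926451722453e-26 [ 0.16 -0.2  -0.67 -0.28 -0.4  -1.25]
0.6666666666666666 5.761528781332331e-30 [ 0.11 -0.19 -0.63 -0.38 -0.45 -1.13]
0.8333333333333333 6.066476419236737e-19 [ 0.06 -0.18 -0.59 -0.47 -0.49 -1.02]
1.0 9.09782836319856e-22 [ 0.01 -0.16 -0.56 -0.55 -0.53 -0.92]
d 0.06 8.712451107950864e-30 [ 0.01 -0.05 -0.55 -0.65 -0.45 -0.8 ] 0.06472142764035092 [54.2 -2.  -6.7]
d 0.04 6.949692966044097e-25 [ 0.02 -0.01 -0.53 -0.69 -0.43 -0.76] 0.04542112103148376 [74.2 -2.  -6.7]
d 0.02 7.347374689653016e-25 [ 0.02  0.03 -0.52 -0.73 -0.41 -0.72] 0.02715314485852809 [94.2 -2.  -6.7]
d 0 1.5503874216453424e-25 [ 0.02  0.07 -0.51 -0.77 -0.39 -0.67] 0.01224432664921761 [114.2  -2.   -6.7]
```

Request:
{"op": "arm_command", "data": {
  "series": [
    [[0, 0, 0, -10, 0, 0, 1], [0, 0, 0, -14, 0, 0, 1], [0, 0, 0, -14, 0, 0, 1], [0, 0, 0, -14, 0, 0, 1], [0, 0, 0, -14, 0, 0, 1], [0, 0, 0, -14, 0, 0, 1], [0, 0, 0, 0, 0, 0, 1], [-0.06, -0.6, 1.3, 0, 0, 0, 1], [-0.06, -0.6, 1.3, 0, 0, 0, 1], [-0.06, -0.6, 1.3, 0, 0, 0, 1], [-0.06, -0.6, 1.3, 0, 0, 0, 1], [-0.06, -0.6, 1.3, 0, 0, 0, 1], [0, 0, 0, 0, 0, 0, 1], [0, 0, 0, 0, 0, 0, 1]]
  ]
}}

```text
clock: 7.3
eef_pos: [0.5286, -0.0577, 0.2455]
tcp_rot: [0.13, 0.822, 0.411]
contact_force: [0.0, -0.2, 0.5]
finger_gap: 0.0003
```

```bash
cat > s3.py <<'E'
from scan import *
s,p,R=cur();x=np.array(s['joints']);Rg=RtG(43,10,1);t=Rz(-A)@Rg[:,0]
print(s['clock'],x.round(2),'mach',(m_(p)*1000).round(1),'F',s['contact_force'].round(1),'turn',rv(R,Rg).round(2),'lamp',clear(m_(p),R))
tn=np.array([t[0],0,t[2]]);tn/=np.linalg.norm(tn)
c=np.array([-.107,-.040,.154])-.006*tn
print('to contact',(R.T@(w(c)-p)*1000).round(1))
E
python3 s3.py
```

```text
7.3 [ 0.01 -0.17 -0.56 -0.55 -0.53 -0.92] mach [-183.   -52.2  245.5] F [ 0.  -0.2  0.5] turn [-0.12 -0.07  0.04] lamp 0.11695021961991568
to contact [113.5  -1.2  -5.8]
```

Request:
{"op": "arm_command", "data": {
  "series": [
    [[0, 0, 0, 20, -1.2, -5.8, 1], [0, 0, 0, 20, 0, 0, 1], [0, 0, 0, 20, 0, 0, 1], [0, 0, 0, 20, 0, 0, 1], [0, 0, 0, 12, 0, 0, 1], [0, 0, 0, 0, 0, 0, 1], [0, 0, 0, 0, 0, 0, 1]]
  ]
}}

```text
clock: 8.0
eef_pos: [0.582, -0.0333, 0.1746]
tcp_rot: [0.13, 0.821, 0.414]
contact_force: [0.4, -0.9, 0.3]
finger_gap: 0.0005
```

```bash
python3 s3.py; python3 look.py c
```

```text
8.0 [ 0.02  0.02 -0.53 -0.72 -0.41 -0.73] mach [-125.5  -41.   174.6] F [ 0.4 -0.9  0.3] turn [ 0.01 -0.07 -0.1 ] lamp 0.02795037584735438
to contact [21.6 -1.6 -0.3]
8.0 [ 0.02  0.02 -0.53 -0.72 -0.41 -0.73] [ 0.58195436 -0.03330327  0.17460083] mach [-125.5  -41.   174.6] 0.00046047918764256004 [ 0.3647795  -0.87879537  0.33982922] [ 0.17  2.49 -6.9 ]
to rest contact [21.  -3.6  0.1]
```

View pics/c.png

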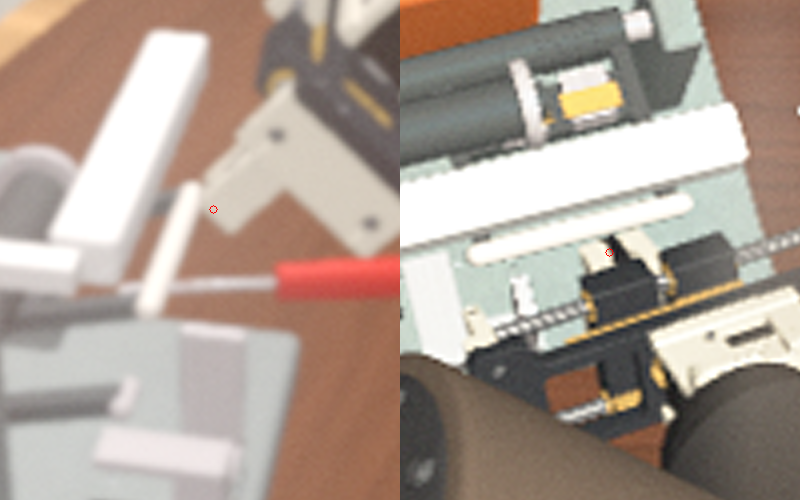

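Request:
{"op": "arm_command", "data": {
  "series": [
    [[0, 0, 0, 8, -1.5, 0, 1], [0, 0, 0, 5, 0, 0, 1], [0, 0, 0, 2, 0, 0, 1], [0, 0, 0, 2, 0, 0, 1], [0, 0, 0, 2, 0, 0, 1], [0, 0, 0, 0, 0, 0, 1]]
  ]
}}

```text
clock: 8.7
eef_pos: [0.5947, -0.0296, 0.1603]
tcp_rot: [0.131, 0.821, 0.414]
contact_force: [0.2, -0.2, -0.7]
finger_gap: 0.0005
```

```bash
python3 s3.py
```

```text
8.7 [ 0.01  0.06 -0.51 -0.76 -0.39 -0.68] mach [-112.2  -40.3  160.3] F [ 0.2 -0.2 -0.7] turn [-0.03 -0.05 -0.09] lamp 0.013294024313267233
to contact [ 2.2  0.1 -0.4]
```

```bash
cat > s4.py <<'E'
from scan import *
s,p,R=cur();Rm=Rz(-A)@R;t=Rm[:,0]
tn=np.array([t[0],0,t[2]]);tn/=np.linalg.norm(tn)
last=m_(p)
for th in np.arange(0,.66,.05):
    sl=.2483-th;c=np.array([-.11*np.cos(sl),-.040,.127+.11*np.sin(sl)])-.006*tn
    print(round(th,2),'cum',(Rm.T@(c-m_(p))*1000).round(1),'step',(Rm.T@(c-last)*1000).round(1),'tcpz',(c[2]*1000).round(1));last=c
E
python3 s4.py
```

```text
0.0 cum [ 2.4  0.  -0.1] step [ 2.4  0.  -0.1] tcpz 158.5
0.05 cum [ 5.5 -0.3 -4.6] step [ 3.1 -0.4 -4.5] tcpz 153.1
0.1 cum [ 8.9 -0.7 -9. ] step [ 3.3 -0.4 -4.4] tcpz 147.7
0.15 cum [ 12.4  -1.2 -13.2] step [ 3.5 -0.4 -4.2] tcpz 142.2
0.2 cum [ 16.2  -1.6 -17.2] step [ 3.7 -0.5 -4. ] tcpz 136.7
0.25 cum [ 20.1  -2.1 -21. ] step [ 3.9 -0.5 -3.8] tcpz 131.2
0.3 cum [ 24.2  -2.6 -24.6] step [ 4.1 -0.5 -3.6] tcpz 125.7
0.35 cum [ 28.5  -3.1 -28. ] step [ 4.3 -0.5 -3.4] tcpz 120.3
0.4 cum [ 33.   -3.7 -31.2] step [ 4.5 -0.5 -3.2] tcpz 114.8
0.45 cum [ 37.6  -4.2 -34.1] step [ 4.6 -0.6 -2.9] tcpz 109.4
0.5 cum [ 42.3  -4.8 -36.8] step [ 4.8 -0.6 -2.7] tcpz 104.0
0.55 cum [ 47.2  -5.4 -39.3] step [ 4.9 -0.6 -2.5] tcpz 98.7
0.6 cum [ 52.2  -6.  -41.5] step [ 5.  -0.6 -2.2] tcpz 93.5
0.65 cum [ 57.3  -6.6 -43.5] step [ 5.1 -0.6 -2. ] tcpz 88.4
```

Request:
{"op": "arm_command", "data": {
  "series": [
    [[0, 0, 0, 2.4, 0, 0, 1], [0, 0, 0, 3.1, -0.4, -4.5, 1], [0, 0, 0, 3.3, -0.4, -4.4, 1], [0, 0, 0, 3.5, -0.4, -4.2, 1], [0, 0, 0, 0, 0, 0, 1]]
  ]
}}

```text
clock: 9.2
eef_pos: [0.5932, -0.0298, 0.1426]
tcp_rot: [0.13, 0.82, 0.414]
contact_force: [-4.5, 0.4, 6.7]
finger_gap: 0.0004
```

```bash
python3 s4.py | sed -n 3,6p;python3 look.py d
```

```text
0.1 cum [-3.1  0.6  4.1] step [ 3.3 -0.4 -4.4] tcpz 147.7
0.15 cum [ 0.4  0.1 -0.1] step [ 3.5 -0.4 -4.2] tcpz 142.2
0.2 cum [ 4.1 -0.3 -4.1] step [ 3.7 -0.5 -4. ] tcpz 136.7
0.25 cum [ 8.1 -0.8 -7.9] step [ 3.9 -0.5 -3.8] tcpz 131.2
9.2 [-0.01  0.09 -0.5  -0.84 -0.39 -0.58] [ 0.59321386 -0.02975095  0.1425689 ] mach [-113.7  -40.2  142.6] 0.00038476975942485734 [-4.50656234  0.43647787  6.71514988] [ 0.13  2.55 -6.89]
to rest contact [-10.4  -0.6  13.1]
```

View pics/d.png

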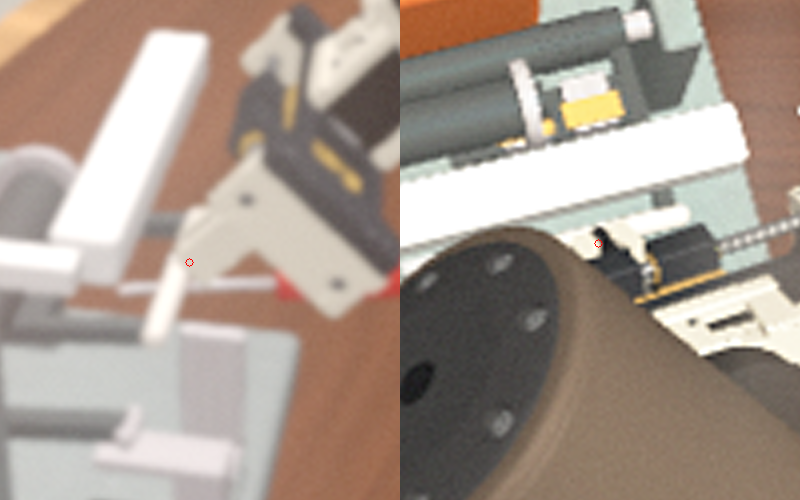

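The tip is on the rod: the side view shows the rod meeting it near (185,260), and the reading is about 8 N along the tool axis, as expected. I'll keep following the arc down.

Request:
{"op": "arm_command", "data": {
  "series": [
    [[0, 0, 0, 4.1, -0.3, -4.1, 1], [0, 0, 0, 3.9, -0.5, -3.8, 1], [0, 0, 0, 4.1, -0.5, -3.6, 1], [0, 0, 0, 4.3, -0.5, -3.4, 1], [0, 0, 0, 4.5, -0.5, -3.2, 1], [0, 0, 0, 4.6, -0.6, -2.9, 1], [0, 0, 0, 0, 0, 0, 1]]
  ]
}}

```text
clock: 10.0
eef_pos: [0.5937, -0.0294, 0.1084]
tcp_rot: [0.131, 0.823, 0.415]
contact_force: [-9.8, -3.8, 7.3]
finger_gap: 0.0005
```

```bash
python3 s4.py | tail -5;python3 look.py e
```

```text
0.45 cum [ 0.1 -0.   1.7] step [ 4.6 -0.6 -2.9] tcpz 109.4
0.5 cum [ 4.9 -0.6 -1. ] step [ 4.8 -0.6 -2.7] tcpz 104.0
0.55 cum [ 9.8 -1.2 -3.5] step [ 4.9 -0.6 -2.5] tcpz 98.7
0.6 cum [14.8 -1.8 -5.7] step [ 5.  -0.6 -2.2] tcpz 93.5
0.65 cum [19.9 -2.4 -7.6] step [ 5.1 -0.6 -2. ] tcpz 88.4
10.0 [-0.07  0.16 -0.5  -0.97 -0.39 -0.4 ] [ 0.59370096 -0.02944048  0.10836389] mach [-113.2  -40.   108.4] 0.0004573843861244417 [-9.78270753 -3.76909184  7.34893491] [ 0.12  2.42 -6.9 ]
to rest contact [-35.9   2.3  35.7]
```

View pics/e.png

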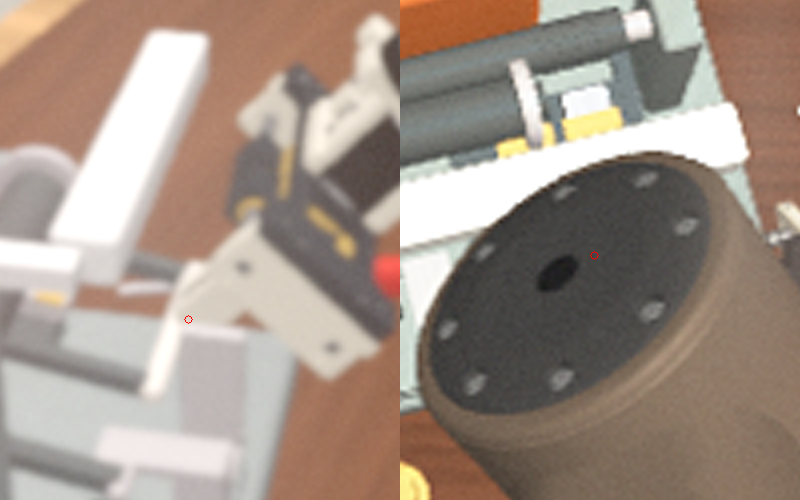

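Request:
{"op": "arm_command", "data": {
  "series": [
    [[0, 0, 0, 2.5, -0.3, -0.5, 1], [0, 0, 0, 2.4, -0.3, -0.5, 1], [0, 0, 0, 2.4, -0.3, -1.2, 1], [0, 0, 0, 0, 0, 0, 1]]
  ]
}}

```text
clock: 10.5
eef_pos: [0.5965, -0.0285, 0.1015]
tcp_rot: [0.132, 0.823, 0.415]
contact_force: [-10.4, -2.6, 6.4]
finger_gap: 0.0006
```

```bash
cat > f.py <<'E'
from scan import *
F=[]
for i in range(3):
    s,p,R=cur();F.append(R.T@s['contact_force'])
    if i<2: capture('side')
print('t',s['clock'],'mach',(m_(p)*1000).round(1),'tool F',np.round(F,1).tolist(),'world',s['contact_force'].round(1))
E
python3 f.py;python3 s4.py | tail -4
```

```text
t 10.6 mach [-110.2  -39.7  101.7] tool F [[-11.8, 1.4, -3.6], [-12.3, 0.7, -3.7], [-13.1, 1.1, -4.1]] world [-11.4  -3.3   6.9]
0.5 cum [-2.  -0.1  1.3] step [ 4.8 -0.6 -2.7] tcpz 104.0
0.55 cum [ 2.9 -0.7 -1.1] step [ 4.9 -0.6 -2.5] tcpz 98.7
0.6 cum [ 7.9 -1.3 -3.3] step [ 5.  -0.6 -2.2] tcpz 93.5
0.65 cum [13.  -1.9 -5.3] step [ 5.1 -0.6 -2. ] tcpz 88.4
```

Request:
{"op": "arm_command", "data": {
  "series": [
    [[0, 0, 0, 1.7, -0.2, -0.7, 1], [0, 0, 0, 1.7, -0.2, -0.7, 1], [0, 0, 0, 0, 0, 0, 1]]
  ]
}}

```text
clock: 10.9
eef_pos: [0.5976, -0.0282, 0.098]
tcp_rot: [0.132, 0.823, 0.415]
contact_force: [-10.0, -3.6, 5.9]
finger_gap: 0.0002
```

```bash
python3 f.py;python3 s4.py | tail -3
```

```text
t 11.0 mach [-109.1  -39.7   98.1] tool F [[-11.5, 0.2, -3.8], [-12.8, 0.9, -4.1], [-12.9, 0.8, -4.3]] world [-11.4  -3.5   6.6]
0.55 cum [-0.5 -0.3  0.4] step [ 4.9 -0.6 -2.5] tcpz 98.7
0.6 cum [ 4.5 -0.9 -1.8] step [ 5.  -0.6 -2.2] tcpz 93.5
0.65 cum [ 9.6 -1.5 -3.7] step [ 5.1 -0.6 -2. ] tcpz 88.4
```

Request:
{"op": "arm_command", "data": {
  "series": [
    [[0, 0, 0, 1.3, -0.2, -0.5, 1], [0, 0, 0, 1.3, -0.2, -0.5, 1], [0, 0, 0, 0, 0, 0, 1]]
  ]
}}

```text
clock: 11.3
eef_pos: [0.5986, -0.0279, 0.0954]
tcp_rot: [0.132, 0.823, 0.416]
contact_force: [-10.8, -3.2, 6.2]
finger_gap: 0.0005
```

```bash
python3 f.py;python3 s4.py | tail -2
```

```text
t 11.4 mach [-108.1  -39.6   95.5] tool F [[-12.2, 0.9, -4.1], [-12.1, 0.9, -4.0], [-12.0, 0.7, -4.4]] world [-10.9  -3.4   5.9]
0.6 cum [ 1.9 -0.6 -0.8] step [ 5.  -0.6 -2.2] tcpz 93.5
0.65 cum [ 7.  -1.2 -2.7] step [ 5.1 -0.6 -2. ] tcpz 88.4
```

Request:
{"op": "arm_command", "data": {
  "series": [
    [[0, 0, 0, 1.3, -0.2, -0.5, 1], [0, 0, 0, 1.3, -0.2, -0.5, 1], [0, 0, 0, 0, 0, 0, 1]]
  ]
}}

```text
clock: 11.7
eef_pos: [0.5995, -0.0277, 0.0928]
tcp_rot: [0.132, 0.823, 0.416]
contact_force: [-11.4, -3.1, 6.0]
finger_gap: 0.0002
```

```bash
python3 f.py;python3 s4.py | tail -2
```

```text
t 11.8 mach [-107.1  -39.6   92.9] tool F [[-12.3, 1.2, -4.7], [-12.4, 1.9, -4.7], [-12.6, 0.3, -3.4]] world [-10.3  -3.7   7. ]
0.6 cum [-0.7 -0.3  0.3] step [ 5.  -0.6 -2.2] tcpz 93.5
0.65 cum [ 4.4 -0.9 -1.7] step [ 5.1 -0.6 -2. ] tcpz 88.4
```

Request:
{"op": "arm_command", "data": {
  "series": [
    [[0, 0, 0, 1.3, -0.2, -0.5, 1], [0, 0, 0, 1.3, -0.2, -0.5, 1], [0, 0, 0, 0, 0, 0, 1]]
  ]
}}

```text
clock: 12.1
eef_pos: [0.6004, -0.0275, 0.0908]
tcp_rot: [0.132, 0.822, 0.416]
contact_force: [-16.5, -4.5, 14.5]
finger_gap: 0.0003
```

```bash
python3 f.py;python3 s4.py | tail -1
```

```text
t 12.2 mach [-106.2  -39.7   90.8] tool F [[-22.2, 2.2, -2.8], [-20.8, 2.3, -3.9], [-20.9, 2.9, -4.3]] world [-17.   -3.8  12.7]
0.65 cum [ 2.3 -0.6 -0.9] step [ 5.1 -0.6 -2. ] tcpz 88.4
```

```bash
python3 - <<'E'
from scan import *
s,p,R=cur();Rm=Rz(-A)@R
print(Rm.T@[0,10,0]);print('z-',Rm.T@[0,0,-1],'jnt',s['joints'].round(2))
x=s['joints']
for dy in(.02,.05,.06):
    g=ik(w(m_(p)+[0,dy,0]),R,x);print(dy,g.cost,g.x.round(2))
E
python3 look.py g
```

```text
[1.21151519e+00 9.92633980e+00 3.01920697e-03]
z- [ 0.73276201 -0.08922881 -0.67460955] jnt [-0.09  0.2  -0.48 -1.04 -0.39 -0.31]
0.02 1.4676281656569782e-26 [-0.04  0.19 -0.5  -1.04 -0.36 -0.35]
0.05 2.5258989504895384e-23 [ 0.05  0.17 -0.53 -1.02 -0.29 -0.43]
0.06 4.770149535641351e-31 [ 0.08  0.16 -0.55 -1.01 -0.27 -0.46]
12.2 [-0.09  0.2  -0.48 -1.04 -0.39 -0.31] [ 0.60037362 -0.02752562  0.09081177] mach [-106.2  -39.7   90.8] 0.00034187590712313307 [-16.99253849  -3.78323556  12.708576  ] [ 0.16  2.42 -6.96]
to rest contact [-53.4   4.2  42.5]
```

View pics/g.png

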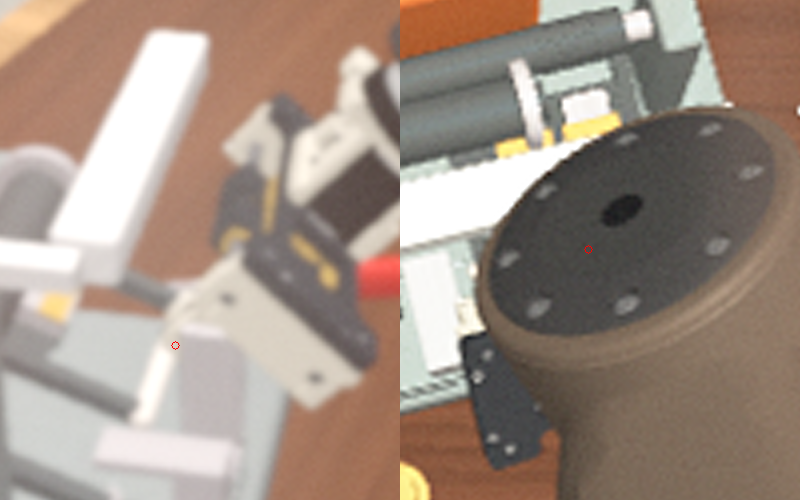

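Request:
{"op": "arm_command", "data": {
  "series": [
    [[0, 0, 0, 0.5, 4, 0, 1], [0, 0, 0, 0.5, 4, 0, 1], [0, 0, 0, 0.4, 3, 0, 1], [0, 0, 0, 0, 0, 0, 1]]
  ]
}}

```text
clock: 12.7
eef_pos: [0.5996, -0.0183, 0.0921]
tcp_rot: [0.126, 0.82, 0.41]
contact_force: [-14.0, -8.5, 14.8]
finger_gap: 0.0002
```

```bash
python3 f.py
```

```text
t 12.8 mach [-104.8  -30.5   92.1] tool F [[-21.9, -2.5, -1.5], [-23.2, -2.0, -1.0], [-22.2, -2.2, -0.8]] world [-13.8  -8.3  15.5]
```

Request:
{"op": "arm_command", "data": {
  "series": [
    [[0, 0, 0, 0.4, 3, -0.3, 1], [0, 0, 0, 0.4, 3, -0.3, 1], [0, 0, 0, 0, 0, 0, 1]]
  ]
}}

```text
clock: 13.1
eef_pos: [0.5983, -0.0128, 0.0921]
tcp_rot: [0.125, 0.819, 0.409]
contact_force: [-13.5, -8.3, 17.5]
finger_gap: 0.0004
```

```bash
python3 f.py
```

```text
t 13.2 mach [-104.7  -24.8   92.1] tool F [[-23.5, -2.1, 0.8], [-24.2, -2.6, -0.2], [-23.2, -1.9, 0.6]] world [-13.5  -8.   17.2]
```

Request:
{"op": "arm_command", "data": {
  "series": [
    [[0, 0, 0, 0.35, 3, -0.3, 1], [0, 0, 0, 0.35, 3, -0.3, 1], [0, 0, 0, 0.35, 3, -0.3, 1], [0, 0, 0, 0, 0, 0, 1]]
  ]
}}

```text
clock: 13.6
eef_pos: [0.5959, -0.0043, 0.0917]
tcp_rot: [0.124, 0.819, 0.408]
contact_force: [-13.2, -10.3, 16.8]
finger_gap: 0.0007
```

```bash
python3 f.py; python3 look.py i
```

```text
t 13.7 mach [-105.1  -16.1   91.7] tool F [[-23.4, -4.2, 0.2], [-24.1, -3.4, 1.5], [-23.1, -3.6, -0.6]] world [-13.8  -9.8  16.2]
13.7 [-0.03  0.18 -0.51 -1.04 -0.34 -0.35] [ 0.59588096 -0.00428953  0.09174254] mach [-105.1  -16.1   91.7] 0.00041718697541301376 [-13.78974287  -9.78752867  16.21119408] [ 0.23  2.67 -6.68]
to rest contact [-56.1 -19.6  41.2]
```

View pics/i.png

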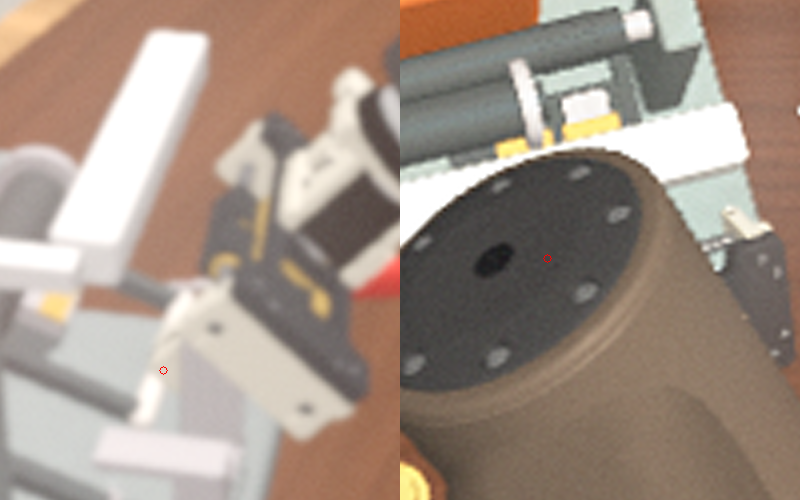

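Request:
{"op": "arm_command", "data": {
  "series": [
    [[0, 0, 0, 0.35, 3, -0.2, 1], [0, 0, 0, 0.35, 3, -0.2, 1], [0, 0, 0, 0.35, 3, -0.2, 1], [0, 0, 0, 0.35, 3, -0.2, 1], [0, 0, 0, 0, 0, 0, 1]]
  ]
}}

```text
clock: 14.3
eef_pos: [0.593, 0.0071, 0.0917]
tcp_rot: [0.123, 0.818, 0.407]
contact_force: [-12.2, -10.3, 16.8]
finger_gap: 0.0002
```

```bash
python3 f.py; python3 look.py j
```

```text
t 14.4 mach [-105.2   -4.3   91.7] tool F [[-22.7, -4.6, 0.9], [-22.9, -4.1, 1.7], [-23.7, -4.4, 1.7]] world [-12.3 -10.3  18. ]
14.4 [ 0.01  0.17 -0.52 -1.04 -0.32 -0.38] [0.59301541 0.00707618 0.09168782] mach [-105.2   -4.3   91.7] 0.0005018717713602693 [-12.3282881  -10.32083059  18.03894903] [ 0.23  2.73 -6.64]
to rest contact [-57.4 -31.3  41.4]
```

View pics/j.png

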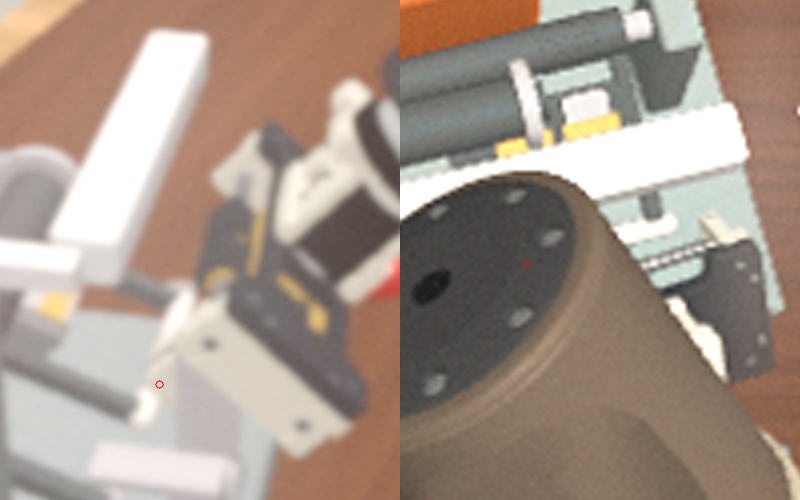

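Request:
{"op": "arm_command", "data": {
  "series": [
    [[0, 0, 0, 0.35, 3, -0.1, 1], [0, 0, 0, 0.35, 3, -0.1, 1], [0, 0, 0, 0.35, 3, -0.1, 1], [0, 0, 0, 0, 0, 0, 1]]
  ]
}}

```text
clock: 14.9
eef_pos: [0.5907, 0.0158, 0.0916]
tcp_rot: [0.123, 0.818, 0.407]
contact_force: [-13.0, -10.5, 18.2]
finger_gap: 0.0005
```

```bash
python3 f.py
```

```text
t 15.0 mach [-105.4    4.7   91.5] tool F [[-24.2, -4.4, 1.3], [-25.2, -4.9, 1.9], [-24.3, -3.9, 2.4]] world [-12.3  -9.9  19.1]
```

Request:
{"op": "arm_command", "data": {
  "series": [
    [[0, 0, 0, 0.2, 2, 0, 1], [0, 0, 0, 0.2, 2, 0, 1], [0, 0, 0, 0, 0, 0, 1]]
  ]
}}

```text
clock: 15.3
eef_pos: [0.5899, 0.0192, 0.0916]
tcp_rot: [0.122, 0.818, 0.405]
contact_force: [-10.3, -13.2, 17.5]
finger_gap: 0.0008
```

```bash
python3 f.py; python3 look.py k
```

```text
t 15.4 mach [-105.4    8.1   91.6] tool F [[-22.8, -7.9, 2.3], [-23.5, -6.0, 1.9], [-24.2, -7.0, 2.1]] world [-11.5 -12.8  18.5]
15.4 [ 0.05  0.17 -0.53 -1.03 -0.29 -0.41] [0.58990539 0.01916535 0.09155503] mach [-105.4    8.1   91.6] 0.0005717028023667377 [-11.52520836 -12.81029408  18.53855642] [ 0.24  2.75 -6.59]
to rest contact [-58.7 -43.8  41.6]
```

View pics/k.png

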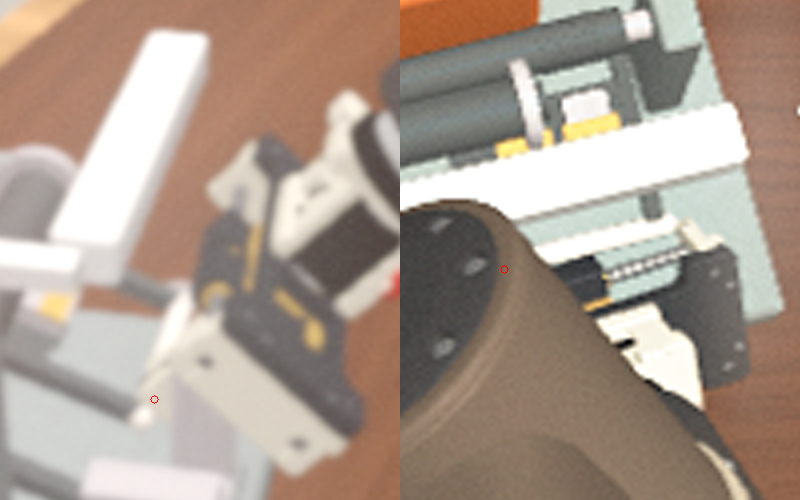

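Request:
{"op": "arm_command", "data": {
  "series": [
    [[0, 0, 0, 0.1, 1, 0, 1], [0, 0, 0, 0.1, 1, 0, 1], [0, 0, 0, 0, 0, 0, 1]]
  ]
}}

```text
clock: 15.8
eef_pos: [0.5899, 0.0194, 0.0916]
tcp_rot: [0.118, 0.818, 0.401]
contact_force: [-11.0, -20.0, 16.0]
finger_gap: 0.0007
```

```bash
python3 f.py; python3 look.py l
```

```text
t 15.9 mach [-105.4    8.4   91.7] tool F [[-23.9, -14.2, -0.4], [-23.9, -13.4, 0.4], [-24.3, -13.4, 0.8]] world [-10.6 -19.1  17.2]
15.9 [ 0.05  0.17 -0.54 -1.03 -0.28 -0.42] [0.58992702 0.01939128 0.09166368] mach [-105.4    8.4   91.7] 0.0006403768669457492 [-10.58591399 -19.05080625  17.16769307] [ 0.26  2.78 -6.41]
to rest contact [-58.6 -44.2  41.5]
```

View pics/l.png

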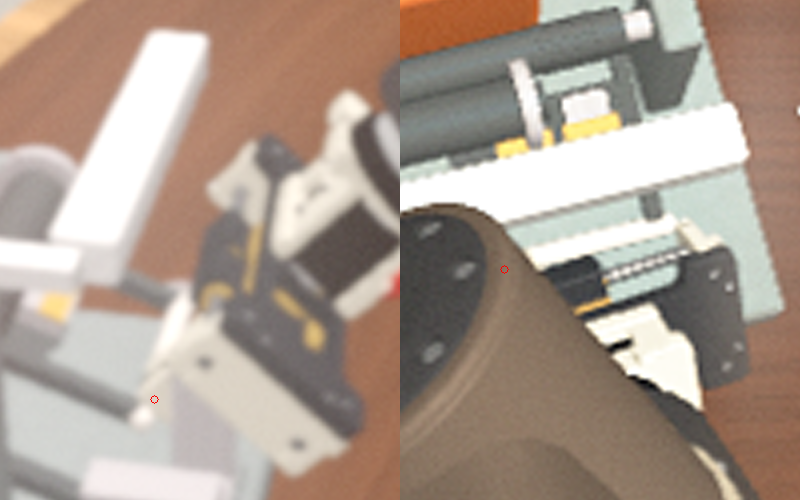

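Side force jumped to about 14 N with no more travel, so the bolt is at an end stop or jammed on the lug. I'll measure its travel against the model in the picture before letting go.

```bash
cat > chk.py <<'E'
import sys
from scan import *
zr=.0865
c=cam('side');im=cv2.resize(c['frame'],None,fx=5,fy=5,interpolation=cv2.INTER_CUBIC)
for tr,col in((.028,(0,0,255)),(.020,(255,0,0))):
    B=np.array([w(v) for v in[[-.15,.033+tr,zr+.006],[-.088,.033+tr,zr+.006],[-.088,.058+tr,zr+.006],[-.15,.058+tr,zr+.006]]])
    cv2.polylines(im,[(proj(c,B)*5+2).astype(int)],True,col,1)
    B=np.array([w(v) for v in[[-.15,.004+tr,zr+.045],[-.119,.004+tr,zr+.045],[-.119,.004+tr,zr-.015],[-.15,.004+tr,zr-.015]]])
    cv2.polylines(im,[(proj(c,B)*5+2).astype(int)],True,col,1)
u=proj(c,w([-.12,.05,.09]))[0]*5;x,y=int(u[0])-350,int(u[1])-300
cv2.imwrite('pics/%s.png'%sys.argv[1],im[y:y+550,x:x+700])
E
python3 chk.py m
```

```text
(no output)
```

View pics/m.png

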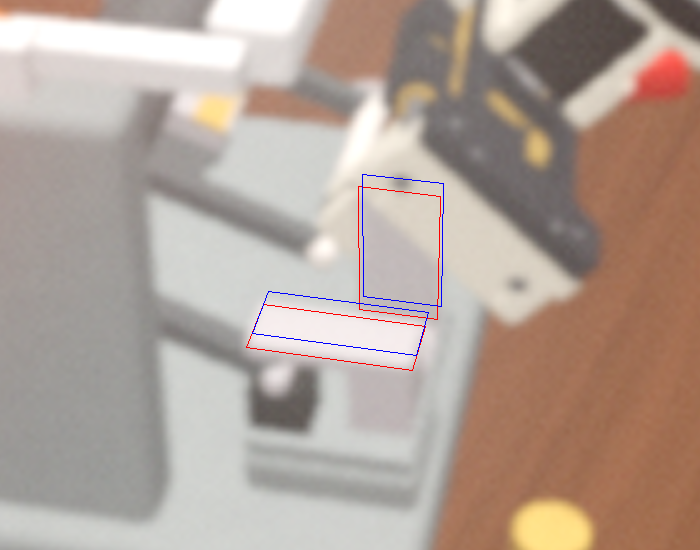

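The tongue and tab match the red full-travel outline (28 mm), so the bolt is fully across. Now I'll ease off the tab and let the rod rise slowly onto the bolt.

Request:
{"op": "arm_command", "data": {
  "series": [
    [[0, 0, 0, -0.2, -2, 0, 1], [0, 0, 0, -0.2, -2, 0, 1], [0, 0, 0, -1, -1, 0, 1], [0, 0, 0, -1, 0, 0, 1], [0, 0, 0, -1, 0, 0, 1], [0, 0, 0, -1, 0, 0, 1], [0, 0, 0, 0, 0, 0, 1]]
  ]
}}

```text
clock: 16.75
eef_pos: [0.5878, 0.0181, 0.0938]
tcp_rot: [0.129, 0.818, 0.413]
contact_force: [-4.3, -1.1, 8.2]
finger_gap: 0.0005
```

```bash
python3 f.py
```

```text
t 16.85 mach [-107.6    7.6   93.8] tool F [[-9.0, 1.0, 2.3], [-9.1, 1.5, 2.6], [-9.6, 1.6, 3.0]] world [-4.3 -0.6  9.2]
```

Request:
{"op": "arm_command", "data": {
  "series": [
    [[0, 0, 0, -1, -1, 0, 1], [0, 0, 0, -1, -1, 0, 1], [0, 0, 0, -1, -1, 0, 1], [0, 0, 0, -1, -1, 0, 1], [0, 0, 0, 0, 0, 0, 1]]
  ]
}}

```text
clock: 17.35
eef_pos: [0.5858, 0.013, 0.0949]
tcp_rot: [0.13, 0.821, 0.414]
contact_force: [-1.0, 0.8, -0.5]
finger_gap: 0.0004
```

```bash
python3 f.py; python3 chk.py n
```

```text
t 17.45 mach [-110.9    3.2   94.8] tool F [[0.0, 1.0, -0.9], [-0.2, 0.8, -0.6], [-0.6, 0.0, -0.6]] world [-0.8 -0.3  0.1]
```

View pics/n.png

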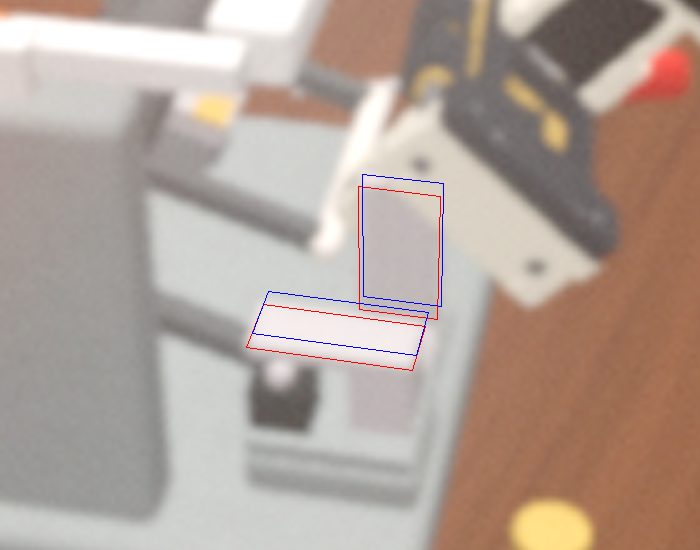

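Contact force is zero and the rod stays down, so it is latched. I'll back the tool out along its own axis.

Request:
{"op": "arm_command", "data": {
  "series": [
    [[0, 0, 0, -5, -0.5, 0, 1], [0, 0, 0, -10, 0, 0, 1], [0, 0, 0, -15, 0, 0, 1], [0, 0, 0, -20, 0, 0, 1], [0, 0, 0, -25, 0, 0, 1], [0, 0, 0, -25, 0, 0, 1], [0, 0, 0, -25, 0, 0, 1], [0, 0, 0, 0, 0, 0, 1], [0, 0, 0, 0, 0, 0, 1]]
  ]
}}

```text
clock: 18.4
eef_pos: [0.5079, -0.0213, 0.1872]
tcp_rot: [0.129, 0.819, 0.414]
contact_force: [0.5, 0.5, -0.3]
finger_gap: 0.0003
```

```bash
python3 f.py; python3 chk.py o; python3 look.py o2; python3 - <<'E'
from scan import *
cs={n:cam(n) for n in('side','top')}
for k in('rod','padlock','screwdriver','lock_core'):
    r={n:spot_point(k,n) for n in cs};print(k,{n:np.round(v[0]['uv'],1).tolist() if v else None for n,v in r.items()},end=' ')
    if all(r.values()): print((m_(tri(cs['side'],r['side'][0]['uv'],cs['top'],r['top'][0]['uv']))*1000).round(1))
E
```

```text
t 18.5 mach [-194.4  -12.1  186. ] tool F [[0.6, 0.3, 0.2], [-1.1, -0.6, -0.6], [0.4, 0.7, -0.3]] world [-0.2  0.7 -0.4]
18.55 [ 0.13 -0.15 -0.69 -0.59 -0.35 -0.93] [ 0.50817788 -0.02146355  0.18573648] mach [-194.4  -12.2  185.7] 0.00059544521063992 [-0.45452727 -0.09262335  0.13431906] [ 0.12  2.48 -6.9 ]
to rest contact [ 71.9 -38.7  43.5]
rod {'side': [279.7, 209.6], 'top': [301.0, 202.5]} [-103.2  -37.5  101.2]
padlock {'side': [260.4, 338.2], 'top': [203.8, 240.0]} [-116.3  201.7   -2.3]
screwdriver {'side': [309.8, 202.2], 'top': [377.1, 201.6]} [-134.9 -228.2   -1.3]
lock_core {'side': [315.5, 300.4], 'top': [254.8, 266.6]} [-203.1   98.3   -2.2]
```

View pics/o.png

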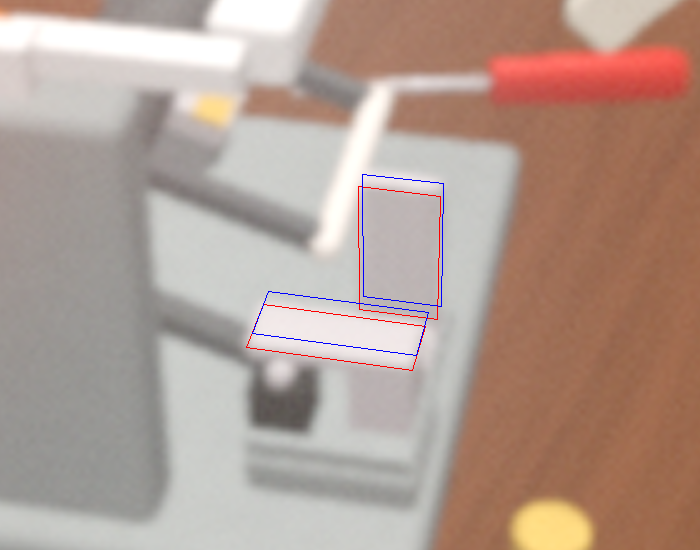

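View pics/o2.png

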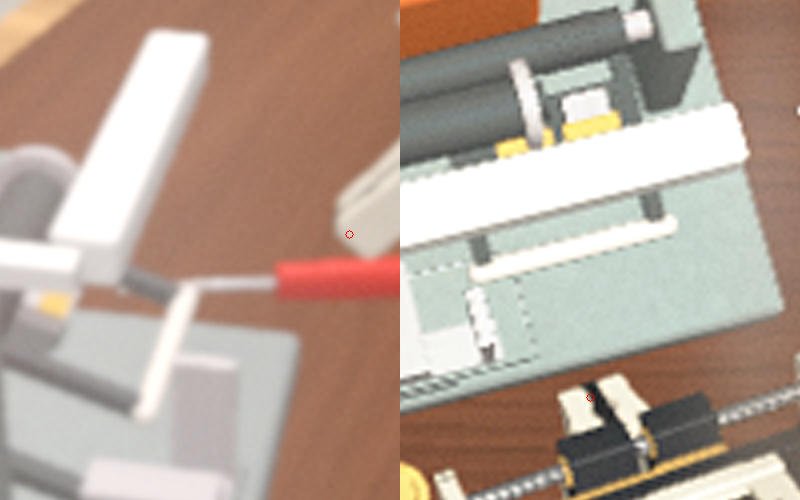

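```bash
python3 f.py; python3 -c "
from bench import *
print(sign_off())"
```

```text
t 19.25 mach [-194.7  -12.2  186.5] tool F [[-0.3, -0.3, 0.3], [-0.7, 0.1, 0.6], [-0.1, -0.2, 0.1]] world [ 0.1 -0.2  0.2]
the job is handed in; nothing more can be done
None
```

The carriage is parked: the bolt is fully across and alone holds the rod down. I handed the job in at about 19.3 s of the 35 s; no verdict was reported.

**What I did:** I pressed the rod down with the shut fingers from the front, leaning 43°. I felt the rubber stop when the force along the tool rose from about 12.5 N to 21 N, with the rod's axis about 86 mm above the table. Holding there, I slid along the sleeve and pushed the tab to +y until the bolt would go no further (about 14 N sideways). Then I eased off slowly and backed out.

**Last checks:**
- **Latch:** with the tool clear and reading about 0 N, the rod stayed down in both pictures. The bolt's tongue matches the outline drawn for 28 mm of travel, to within about 2 mm.
- **Forces:** the highest total I read between moves was about 28 N, against the 50 N limit. I never read a force that looked like touching the lamp; by the model the gripper kept about 12 mm from it.
- **Loose things:** the padlock, screwdriver and lock core were nowhere near the arm's path. Their detected spots differ from the start by 1 to 6 pixels, which I take as detector noise.

**What disagreed or failed:**
- The rod height worked out from the network's points at the end (101 mm) is higher than what I felt and what the pictures suggest (about 90 mm). At rest the same method also read high, by about 9 mm.
- My first approach, straight from the front at 40°, ran into a wrist joint limit. I backed off and came in turned by 10°.

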